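# Sort the leftover router parts into the desk trays

## Robot

A 6-joint arm with a two-finger parallel gripper is mounted at the origin on the work surface. World frame = base frame: x ahead of the robot, y to its left, z up, the work surface at z = 0. Lengths are in m, angles in rad, forces in N, time in s.
With the tool pointing down it reaches from about 0.35 to 0.775 m from the base axis. Payload 5.5 kg.
Tool frame: the origin (TCP) lies at the very end of the fingers, on their centre line; the grasp point (between the pads) lies 19 mm behind it; z points along the fingers, x is the direction in which the jaws open and shut, and the axes are right-handed (so a half turn about z gives the same grasp; the last joint's range is limited). The gripper opens to 85 mm and grips with 20 to 120 N. Pads are 22 mm wide; open, the fingers measure 114 mm over their backs; the gripper's body (76 mm by 85 mm) begins 54 mm behind the grasp point. The pads swing forward as they close: fully open they stand 13 mm farther back than shut.
Start: joints at [-1.261, 0.313, 0.046, 1.304, 0, 1.431], TCP at [0.25, -0.518, 0.231] pointing down, gripper open.
Joint ranges: [-2.76, 2.76], [-0.86, 1.69], [-1.03, 1.26], [-2.2, 2.34], [-1.47, 1.5], [-3.14, 3.14]. Speed limits (rad/s): [2.57, 2.57, 3.14, 3.14, 3.14, 3.14].

## Interface

Orientations are given as a unit quaternion [x, y, z, w].
In Python, from rig import observe, grab_frame, job_done gives the robot as it stands.
- The arm moves only by the tool send_rows, never from a script. Its argument "increments" is a list of rows, each an object with "delta_pos": the shift along the tool's x, y, z normalised to -1 to 1, where 1 is 0.1 m, a list of three; "delta_rot": the turn, a rotation vector about the tool's x, y, z normalised to -1 to 1, where 1 is 360 degrees, a list of three. In form: [{"delta_pos": [dx, dy, dz], "delta_rot": [ax, ay, az]}, ...]. A call has 1 to 5 rows; each row is the pose to reach, as a shift and turn from the pose measured when the call began, along the tool's axes at that moment, turning the shorter way round; what a row does not reach only later rows make up. A row lasts 1/12 s, in which the tool goes at most 41.7 mm and 7.16 degrees, less where a joint would pass 70% of its speed; a pose out of reach is approached as far as the arm can. A call with a number of a shift or a turn outside -1 to 1 is refused whole. A call with a gripper value outside its range is refused whole. "hand" is the opening, from 0 (shut) to 1 (fully open), set as the call begins (left out, the last holds). The fingers move at their own pace and stop on an object; the grip force is fixed at half the most. Time passes only in rows, so rows that repeat a pose let the fingers close. It gives the time, the measured TCP pose, the force and the opening at its end, in the units of the state.
- observe(): the state, without advancing time (a new reading comes with each control period).
- grab_frame(name): name is "scene" or "side" or "wrist"; returns a dict with "frame" (384x512x3 uint8, red, green, blue), "vfov" (degrees; the focal length in pixels is half the picture's height over the tangent of half this angle, whatever the lens; pixels are square), "cx", "cy" (the principal point, pixels), "pose" (4x4, takes a point from camera to world coordinates). Camera axes: x right, y up, looking along -z (the intrinsics and any distortion apply to the point x, -y, -z); pixel columns grow to the right and rows downward; lengths in m; the calibration is good to about 2 mm. The wrist camera is an equidistant fisheye: a pixel r from the principal point sees the ray r / f radians off the axis. A picture is of the moment at which its call begins. There is no depth.
- job_done(): hands the job in, once; it reports no verdict.
The state is a dict: "clock": time; "joints": joint angles; "joint_vel": joint speeds; "joint_efforts": joint torques, N m; "tcp_pos": TCP position; "tool_rot": TCP orientation; "wrist_force": force on the tool from outside, world axes, zero at the start; "ft_torque": the same for the moment, N m; "width": finger opening in m.
Only numpy, scipy, OpenCV 4.12 (cv2) and the standard library are available. Lean on these libraries where they do the work, as an engineer would, in place of code of your own. Each camera call takes 0.05 s, during which the arm holds its last target. There are 200 camera calls.

## Task

Tidy the desk after the router installation: lay both white antennas flat and side by side in the oblong tray, stand both black plug adapters in the square tray with their prongs up, and set the round extender puck flat in the round dish. Each part must rest on the floor of its own tray, not on a rim or on another part, and the mouse and the stapler stay where they are.

Things in the scene. Friction and masses are not known exactly. Their poses are not given: they have to be found in the camera images.
- antenna_a: A router antenna: white plastic paddle lying flat, 150 long x 22 wide x 14 high (mm). Origin: middle of its length and width, on its underside; x along its length to the plain end (22 wide paddle from x = -45 to +75; narrower hinge and brass screw end from -75 to -45), y across, z up. 35 g, centre of mass about 10 mm to +x. Loose.
- antenna_b: A router antenna: white plastic paddle lying flat, 150 long x 22 wide x 14 high (mm). Origin: middle of its length and width, on its underside; x along its length to the plain end (22 wide paddle from x = -45 to +75; narrower hinge and brass screw end from -75 to -45), y across, z up. 35 g, centre of mass about 10 mm to +x. Loose. Same as antenna_a.
- adapter_large: The larger plug-in power adapter: a black plastic block 60 (x) x 44 (y) x 30 (z) mm standing on its back, with two flat steel prongs 16 mm long sticking up from the middle of its top (total height 46 mm). No cable. Origin: centre of its underside; z up towards the prongs. 80 g. Loose.
- adapter_small: The smaller plug-in power adapter: a black plastic block 46 (x) x 36 (y) x 28 (z) mm standing on its back, with two flat steel prongs 16 mm long sticking up from the middle of its top (total height 44 mm). No cable. Origin: centre of its underside; z up towards the prongs. 80 g. Loose.
- puck: The Wi-Fi extender: a white plastic round puck, 56 mm in diameter, 26 mm high, with a thin grey ring on its top. Origin: centre of its underside, z up. 90 g. Loose.
- tray_oblong: Oblong open wooden tray for the antennas, outside 130 (x) x 220 (y) x 22 mm, inside 122 x 212 mm. Origin: centre of its underside, z up. Its walls are 4 mm thick and 22 mm high over the desk; its inner floor is 4 mm above the origin. Wood, fixed to the desk. Its long side is its y axis; two antennas lie side by side in it along y.
- tray_square: Square open wooden tray for the adapters, outside 150 x 150 x 22 mm, inside 142 x 142 mm. Origin: centre of its underside, z up. Its walls are 4 mm thick and 22 mm high over the desk; its inner floor is 4 mm above the origin. Wood, fixed to the desk. Both adapters fit side by side.
- dish_round: Round open wooden dish for the extender, 140 mm outside diameter at the rim, about 130 mm inside, 22 mm high. Origin: centre of its underside, z up. Its walls are 4 mm thick and 22 mm high over the desk; its inner floor is 4 mm above the origin. Wood, fixed to the desk. 
- mouse: A grey computer mouse, 100 (x) x 58 x 34 mm, lying among the things; not part of the job. Origin: centre of its underside, x along its length. Loose; leave it where it is.
- stapler: A blue and black stapler, 115 (x) x 32 x 39 mm, lying among the things; not part of the job. Origin: centre of its underside, x along its length. Loose; leave it where it is.

How it is judged:
By the outcome, as a careful person would: the job done as asked, in the order asked, and still so for the second after the job is handed in, with the robot touching nothing.
It also fails if it takes over 125 s, if anything falls off the work surface, if the arm or the gripper's body presses on something with over 40 N, if the wrist force passes 120 N, or if a joint passes its speed limit or range.

## Working session

There is one attempt and no reset: what is moved stays moved. The work goes in short steps, Python scripts to look and compute and a tool call to move; the robot and the scene stay as the last step left them, time stands still between calls to the robot, and variables do not carry over. Pictures are saved under pics/ and viewed, about 12 in all and at most 16, crops included, and the job is handed in when it is done.

Besides the shell and the picture viewer there is one more tool, called as name(argument=value, ...) on one line, values as JSON. send_rows: Moves the arm, as the interface text tells. Its arguments: {"type":"object","properties":{"increments":{"type":"array","items":{"type":"object","properties":{"delta_pos":{"type":"array","items":{"type":"number","minimum":-1,"maximum":1}},"delta_rot":{"type":"array","items":{"type":"number","minimum":-1,"maximum":1}}}}},"hand":{"type":"number"}},"required":["increments"]}

```bash
ls; mkdir -p pics
python3 - <<'E'
from rig import observe, grab_frame
import cv2,json
s=observe();print(s)
for n in("scene","side"):
    f=grab_frame(n);cv2.imwrite(f"pics/{n}0.png",cv2.resize(f["frame"][:,:,::-1],(768,576),interpolation=cv2.INTER_CUBIC));print(n,f["vfov"],f["cx"],f["cy"],f["pose"])
E
```

```text
pics
{'clock': 0.0, 'joints': array([-1.26056208e+00,  3.13954204e-01,  4.49419858e-02,  1.30362050e+00,
       -3.50900767e-06,  1.43123725e+00]), 'joint_vel': array([ 0.00041809, -0.00014385, -0.00086188, -0.00096283,  0.00045426,
       -0.00045548]), 'joint_efforts': array([-1.24599523e-03, -4.80614913e+01,  2.98538929e+01,  1.90518686e-02,
       -4.01173875e-04,  6.62350431e-06]), 'tcp_pos': array([ 0.24984382, -0.51728568,  0.23042005]), 'tool_rot': array([ 8.46988255e-01, -5.31610809e-01, -7.03368105e-04, -5.90217566e-04]), 'wrist_force': array([-0.55594562, -0.7317513 , -0.37597775]), 'ft_torque': array([ 0.01654587, -0.04175033,  0.01198598]), 'width': 0.08537941205586261}
scene 50.411162746531105 256.0295319114582 191.49182896169168 [[ 0.12972373 -0.54128677  0.83077096  1.42381207]
 [ 0.99154347  0.06773501 -0.11069556 -0.11712897]
 [ 0.00364577  0.83810536  0.54549621  0.6513009 ]
 [ 0.          0.          0.          1.        ]]
side 50.481043563940446 257.86738541966895 190.29708265581885 [[-0.83752806  0.34772051 -0.42147029 -0.00107751]
 [-0.5459755  -0.50239063  0.67045835  0.83232865]
 [ 0.0213894   0.79164013  0.61061313  0.80430285]
 [ 0.          0.          0.          1.        ]]
```

View pics/scene0.png

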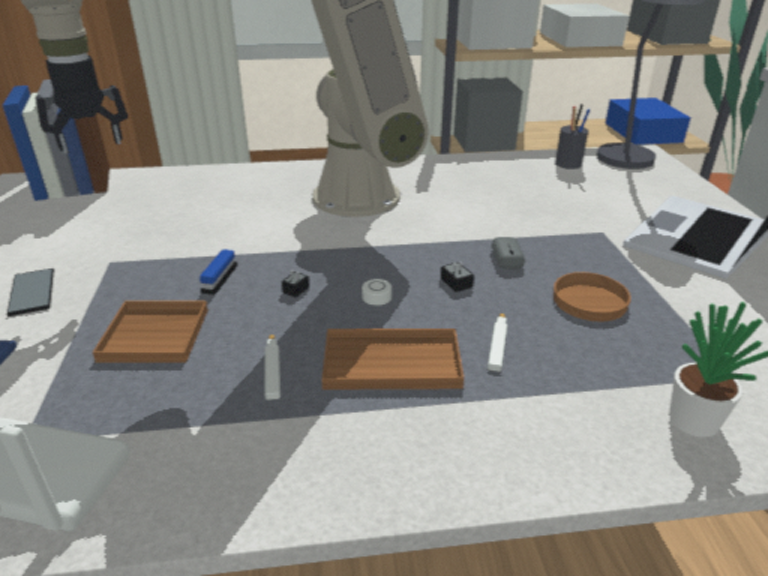

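View pics/side0.png

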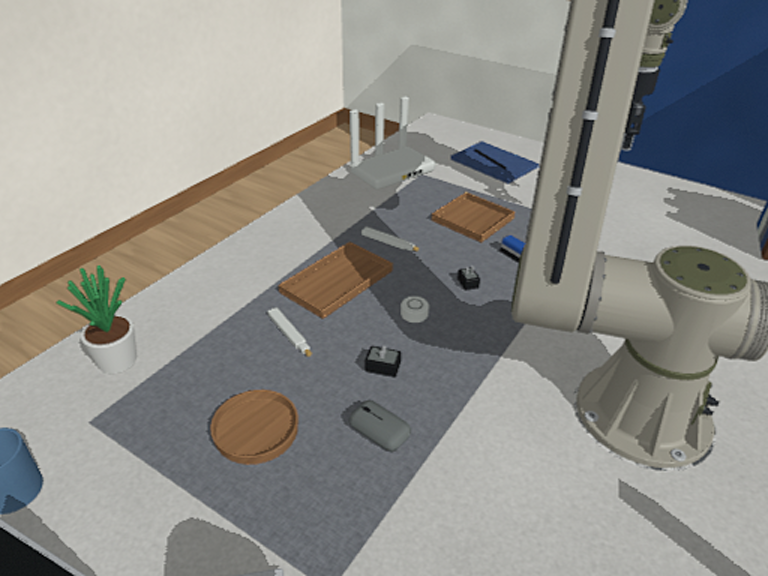

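The scene view (768x576) shows these positions:
- Square tray at (150,332) and oblong tray at (393,358).
- Dish at (592,297).
- Antennas at (272,367) and (498,343), brass ends towards the robot.
- Small adapter at (295,282), large adapter at (458,276), prongs up.
- Puck at (377,291), mouse at (508,252), stapler at (218,268).

The side view agrees, and no parts overlap.

```bash
cat > h.py <<'E'
import numpy as np, cv2
from scipy.spatial.transform import Rotation as R
from rig import observe, grab_frame
def ray(f,u,v,fish=False):
    h=f["frame"].shape[0]; F=h/2/np.tan(np.radians(f["vfov"]/2))
    a,b=(u-f["cx"])/F,(v-f["cy"])/F
    if fish:
        r=np.hypot(a,b); s=np.sin(r)/max(r,1e-9); d=np.array([a*s,-b*s,-np.cos(r)])
    else: d=np.array([a,-b,-1.])
    P=np.array(f["pose"]); return P[:3,3],P[:3,:3]@d
def on(f,u,v,z,fish=False):
    o,d=ray(f,u,v,fish); return (o+d*(z-o[2])/d[2])[:2]
def yaw():  # direction of tool x in world, degrees
    x=R.from_quat(observe()["tool_rot"]).as_matrix()[:,0]; return np.degrees(np.arctan2(x[1],x[0]))
def go(x,y,z,yawdeg=None):
    """deltas in tool axes, move units, from present pose to (x,y,z), tool down, jaw axis yawdeg (mod 180)"""
    s=observe(); M=R.from_quat(s["tool_rot"]); p=s["tcp_pos"]
    d=M.inv().apply(np.array([x,y,z])-p)/0.1
    print("tcp",p.round(4),"yaw",round(yaw(),2),"q6",s["joints"][5].round(2),"w",round(s["width"],4),"F",s["wrist_force"].round(1),"t",s["clock"])
    print("  dpos",d.round(3))
    if yawdeg is not None:
        out=[]
        for k in (-360,-180,0,180,360):
            c=np.radians(yawdeg+k); X=np.array([np.cos(c),np.sin(c),0]); Z=np.array([0,0,-1.])
            T=R.from_matrix(np.c_[X,np.cross(Z,X),Z]); out.append((M.inv()*T).as_rotvec()/(2*np.pi))
        print("  drot",sorted(out,key=np.linalg.norm)[:1][0].round(4))
E
python3 - <<'E'
from h import *
f=grab_frame("scene");g=cv2.cvtColor(f["frame"],cv2.COLOR_RGB2GRAY); hsv=cv2.cvtColor(f["frame"],cv2.COLOR_RGB2HSV)
def roi(x0,y0,x1,y1): return [int(a/1.5) for a in (x0,y0,x1,y1)]
def seg(name,box,zs,mode):
    x0,y0,x1,y1=roi(*box); s=g[y0:y1,x0:x1]
    if mode=="wood": m=((hsv[y0:y1,x0:x1,1]>110)&(hsv[y0:y1,x0:x1,0]<25)).astype(np.uint8)
    else: _,m=cv2.threshold(s,0,1,cv2.THRESH_BINARY+cv2.THRESH_OTSU) if mode=="w" else cv2.threshold(s,0,1,cv2.THRESH_BINARY_INV+cv2.THRESH_OTSU)
    c=max(cv2.findContours(m,cv2.RETR_EXTERNAL,cv2.CHAIN_APPROX_NONE)[0],key=cv2.contourArea)[:,0]+[x0,y0]
    P=np.array([on(f,u,v,zs) for u,v in c],np.float32)
    r=cv2.minAreaRect(P); print(name,"rect c",np.round(r[0],3),"size",np.round(r[1],3),"ang",round(r[2],1),"npx",len(c))
    if mode=="w":
        vx,vy,_,_=cv2.fitLine(P,cv2.DIST_L2,0,.01,.01).ravel(); print("   line deg",np.degrees(np.arctan2(vy,vx)))
seg("antA",(250,340,295,405),.012,"w"); seg("antB",(480,318,520,378),.012,"w")
seg("puck",(355,272,398,312),.02,"w"); seg("small",(275,262,318,302),.014,"k"); seg("large",(433,255,485,297),.015,"k")
seg("sq",(85,290,215,370),.022,"wood"); seg("obl",(315,320,470,395),.022,"wood"); seg("dish",(545,265,640,325),.022,"wood")
go(.45,-.2,.2,0)
E
```

```text
antA rect c [ 0.656 -0.208] size [0.153 0.047] ang 3.0 npx 126
   line deg 10.343418
antB rect c [0.636 0.183] size [0.022 0.133] ang 68.5 npx 75
   line deg -21.264374
puck rect c [ 0.474 -0.006] size [0.054 0.087] ang 82.8 npx 56
   line deg -6.5459423
small rect c [ 0.43  -0.156] size [0.072 0.049] ang 0.5 npx 48
large rect c [0.452 0.153] size [0.064 0.102] ang 74.8 npx 68
sq rect c [ 0.545 -0.397] size [0.154 0.165] ang 82.8 npx 187
obl rect c [ 0.668 -0.004] size [0.215 0.147] ang 82.8 npx 249
dish rect c [0.54  0.389] size [0.132 0.155] ang 69.4 npx 120
tcp [ 0.2499 -0.5175  0.2306] yaw -64.23 q6 1.43 w 0.0852 F [-0.2 -0.1  0.1] t 0.15
  dpos [-1.988 -3.182  0.309]
  drot [-0.0002  0.0002 -0.1784]
```

send_rows(increments=[{"delta_pos":[-0.55,-0.93,0],"delta_rot":[0,0,0.0716]},{"delta_pos":[-0.55,-0.93,0],"delta_rot":[0,0,0.0716]},{"delta_pos":[-0.55,-0.93,0],"delta_rot":[0,0,0.0716]},{"delta_pos":[-0.55,-0.93,0],"delta_rot":[0,0,0.0716]}])

```text
clock: 0.48
tcp_pos: [0.3115, -0.423, 0.2306]
tool_rot: [-0.706, 0.708, 0.002, 0.001]
wrist_force: [-0.6, -0.2, 0.4]
width: 0.0852
```

send_rows(increments=[{"delta_pos":[-0.76,-0.83,0],"delta_rot":[0,0,0]},{"delta_pos":[-0.76,-0.83,0],"delta_rot":[0,0,0]},{"delta_pos":[-0.76,-0.83,0],"delta_rot":[0,0,0]}])

```text
clock: 0.73
tcp_pos: [0.3955, -0.3455, 0.2307]
tool_rot: [-0.706, 0.708, 0.002, 0.002]
wrist_force: [0.1, -0.1, -0.1]
width: 0.0853
```

send_rows(increments=[{"delta_pos":[-0.76,-0.83,0],"delta_rot":[0,0,0]},{"delta_pos":[-0.76,-0.83,0],"delta_rot":[0,0,0]},{"delta_pos":[-0.76,-0.83,0],"delta_rot":[0,0,0]}])

```text
clock: 0.98
tcp_pos: [0.4803, -0.2673, 0.2309]
tool_rot: [-0.707, 0.708, 0.002, 0.002]
wrist_force: [-0.2, 0.2, 0.6]
width: 0.0851
```

send_rows(increments=[{"delta_pos":[-0.76,-0.83,0],"delta_rot":[0,0,0]},{"delta_pos":[-0.76,-0.83,0],"delta_rot":[0,0,0]},{"delta_pos":[-0.76,-0.83,0],"delta_rot":[0,0,0]},{"delta_pos":[-0.76,-0.83,0],"delta_rot":[0,0,0]}])

```text
clock: 1.32
tcp_pos: [0.5669, -0.187, 0.2306]
tool_rot: [0.709, -0.705, -0.002, -0.003]
wrist_force: [-0.3, 0.1, -0.4]
width: 0.0855
```

Run:
```python
from h import *
go(.6,-.21,.2,-90)
f=grab_frame("wrist");np.save("w0.npy",f,allow_pickle=True);print(f["vfov"],f["cx"],f["cy"],np.round(f["pose"],3))
cv2.imwrite("pics/w0.png",cv2.resize(f["frame"][:,:,::-1],(768,576),interpolation=cv2.INTER_CUBIC))
```

```text
tcp [ 0.5669 -0.187   0.2306] yaw -89.72 q6 2.68 w 0.0855 F [-0.3  0.1 -0.4] t 1.3167
  dpos [ 0.234 -0.329  0.304]
  drot [-0.0002  0.0012  0.0008]
65.70646984690485 257.24676035508355 195.32368770121448 [[ 0.005  0.961  0.278  0.638]
 [-1.     0.007 -0.006 -0.188]
 [-0.008 -0.278  0.961  0.373]
 [ 0.     0.     0.     1.   ]]
```

View pics/w0.png

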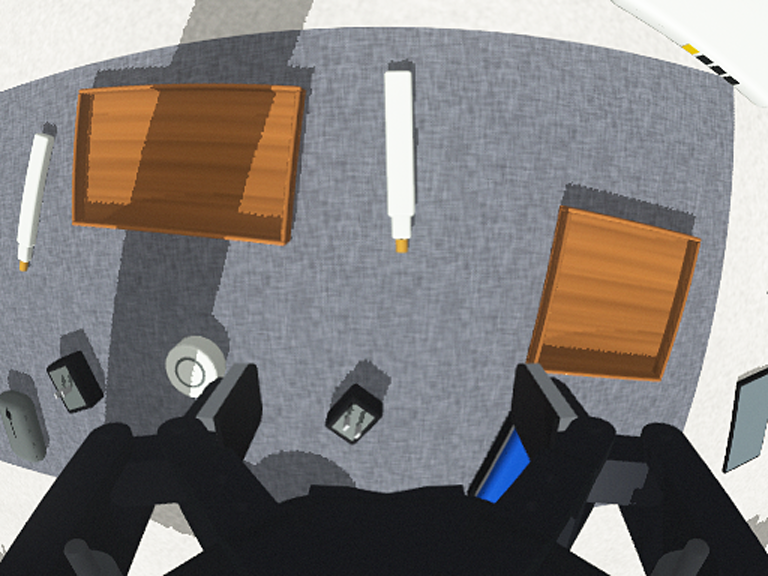

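The wrist view shows antenna A's white part from (398,70) to (401,238), with its brass end at (402,245). The oblong tray's corners are at (80,88), (302,88), (290,242) and (73,223). The square tray's corners are at (565,207), (698,238), (661,379) and (528,374). The small adapter is at (354,412) and the puck at (193,366).

```bash
cat >> h.py <<'E'
def seg(f,name,box,z,mode,show=True):
    x0,y0,x1,y1=[int(a/1.5) for a in box]; s=f["frame"][y0:y1,x0:x1]; hsv=cv2.cvtColor(s,cv2.COLOR_RGB2HSV).astype(int)
    H,S,V=hsv[...,0],hsv[...,1],hsv[...,2]
    m={"white":(V>175)&(S<40),"wood":(S>110)&(H<25),"black":(V<60)}[mode].astype(np.uint8)
    m=cv2.morphologyEx(m,cv2.MORPH_CLOSE,np.ones((5,5),np.uint8))
    c=max(cv2.findContours(m,cv2.RETR_EXTERNAL,cv2.CHAIN_APPROX_NONE)[0],key=cv2.contourArea)[:,0]+[x0,y0]
    P=np.array([on(f,u,v,z,True) for u,v in c],np.float32); r=cv2.minAreaRect(P)
    print(name,"c",np.round(r[0],4),"size",np.round(r[1],4),"ang",round(r[2],1),"corners",np.round(cv2.boxPoints(r),3).tolist())
    return P
E
python3 - <<'E'
from h import *
f=np.load("w0.npy",allow_pickle=True).item()
seg(f,"antA",(370,60,430,245),.014,"white");seg(f,"antB",(10,125,60,270),.014,"white")
seg(f,"obl",(60,70,320,255),.022,"wood");seg(f,"sq",(520,195,710,390),.022,"wood")
seg(f,"small",(315,375,395,450),.02,"black");seg(f,"puck",(155,330,228,400),.026,"white")
E
```

```text
antA c [ 0.6487 -0.1954] size [0.1371 0.022 ] ang 1.9 corners [[0.5799999833106995, -0.18700000643730164], [0.5809999704360962, -0.20900000631809235], [0.7179999947547913, -0.20399999618530273], [0.7170000076293945, -0.18199999630451202]]
antB c [0.63  0.178] size [0.0331 0.136 ] ang 68.7 corners [[0.5609999895095825, 0.18700000643730164], [0.6869999766349792, 0.1379999965429306], [0.6990000009536743, 0.16899999976158142], [0.5730000138282776, 0.21799999475479126]]
obl c [ 0.653  -0.0036] size [0.2233 0.1294] ang 83.2 corners [[0.574999988079071, -0.10700000077486038], [0.7039999961853027, -0.12200000137090683], [0.7310000061988831, 0.10000000149011612], [0.6019999980926514, 0.11500000208616257]]
sq c [ 0.529  -0.3966] size [0.1575 0.1493] ang 82.6 corners [[0.4449999928474426, -0.4650000035762787], [0.5929999947547913, -0.48399999737739563], [0.6129999756813049, -0.328000009059906], [0.4650000035762787, -0.3089999854564667]]
small c [ 0.419 -0.156] size [0.041  0.0559] ang 50.6 corners [[0.3840000033378601, -0.15399999916553497], [0.42800000309944153, -0.1899999976158142], [0.45399999618530273, -0.15800000727176666], [0.4099999964237213, -0.12200000137090683]]
puck c [ 0.4621 -0.0025] size [0.0478 0.052 ] ang 46.4 corners [[0.4269999861717224, -0.0020000000949949026], [0.46399998664855957, -0.03799999877810478], [0.4970000088214874, -0.003000000026077032], [0.46000000834465027, 0.032999999821186066]]
```

send_rows(hand=0.6, increments=[{"delta_pos":[0.08,-0.85,0.4],"delta_rot":[0,0,-0.0044]},{"delta_pos":[0.08,-0.85,0.8],"delta_rot":[0,0,-0.0044]},{"delta_pos":[0.08,-0.85,0.9],"delta_rot":[0,0,-0.0044]},{"delta_pos":[0.08,-0.85,0.9],"delta_rot":[0,0,-0.0044]}])

```text
clock: 1.7
tcp_pos: [0.6488, -0.1957, 0.1321]
tool_rot: [0.718, -0.696, -0.007, -0.0]
wrist_force: [-1.6, 0.8, -1.2]
width: 0.051
```

send_rows(increments=[{"delta_pos":[0,0,0.4],"delta_rot":[0,0,0]},{"delta_pos":[0,0,0.8],"delta_rot":[0,0,0]},{"delta_pos":[0,0,0.8],"delta_rot":[0,0,0]}])

```text
clock: 1.95
tcp_pos: [0.6421, -0.1937, 0.0447]
tool_rot: [0.717, -0.697, -0.013, 0.002]
wrist_force: [-2.4, 1.3, -0.7]
width: 0.0514
```

Run:
```python
from h import *
go(.652,-.195,.003,-88.1)
f=grab_frame("wrist");np.save("w1.npy",f,allow_pickle=True)
cv2.imwrite("pics/w1.png",cv2.resize(f["frame"][:,:,::-1],(768,576),interpolation=cv2.INTER_CUBIC))
```

```text
tcp [ 0.6421 -0.1937  0.0447] yaw -88.31 q6 2.7 w 0.0514 F [-2.4  1.3 -0.7] t 1.95
  dpos [ 0.023 -0.108  0.414]
  drot [ 0.0033  0.0025 -0.0006]
```

View pics/w1.png

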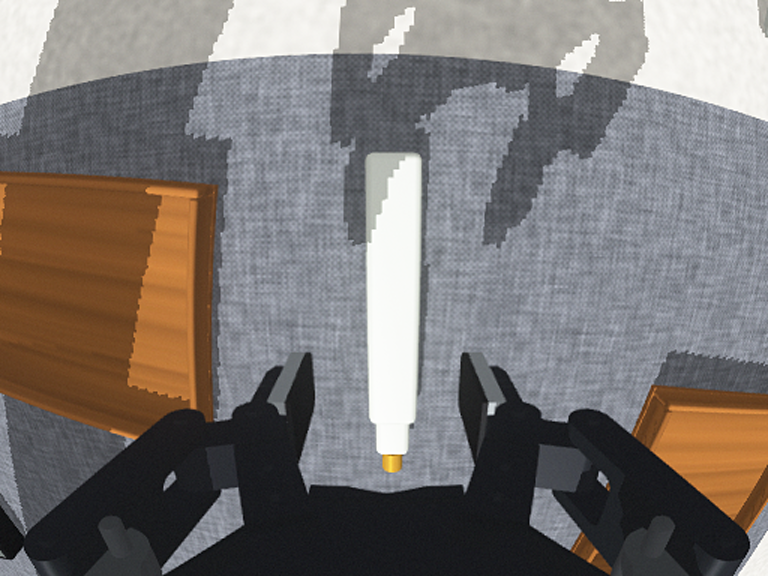

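The wrist view shows antenna A centred between the fingers, in line with the tool: plain end at (394,153), brass end at (392,463). I'll descend and grip.

send_rows(increments=[{"delta_pos":[0.02,-0.11,0.2],"delta_rot":[0.0033,0.0025,0]},{"delta_pos":[0.02,-0.11,0.41],"delta_rot":[0.0033,0.0025,0]},{"delta_pos":[0.02,-0.11,0.41],"delta_rot":[0.0033,0.0025,0]},{"delta_pos":[0.02,-0.11,0.41],"delta_rot":[0.0033,0.0025,0]}])

```text
clock: 2.33
tcp_pos: [0.6528, -0.1955, 0.0075]
tool_rot: [0.717, -0.697, 0.001, -0.0]
wrist_force: [0.7, 0.1, 0.4]
width: 0.0511
```

send_rows(hand=0, increments=[{"delta_pos":[0,0,0],"delta_rot":[0,0,0]},{"delta_pos":[0,0,0],"delta_rot":[0,0,0]},{"delta_pos":[0,0,0],"delta_rot":[0,0,0]},{"delta_pos":[0,0,0],"delta_rot":[0,0,0]}])

```text
clock: 2.67
tcp_pos: [0.6546, -0.1966, 0.011]
tool_rot: [0.717, -0.697, 0.003, -0.001]
wrist_force: [-0.9, -0.8, 6.4]
width: 0.0192
```

Run:
```python
from h import *
go(.652,-.195,.003,-88.1)
```

```text
tcp [ 0.6546 -0.1966  0.011 ] yaw -88.35 q6 2.7 w 0.0192 F [-0.9 -0.8  6.4] t 2.6667
  dpos [-0.017  0.026  0.08 ]
  drot [-0.0008 -0.0005 -0.0007]
```

The width reads 19 mm and the arm was pushed up, so the pads sit too high on the antenna. I'll reopen and go lower.

send_rows(hand=0.45, increments=[{"delta_pos":[0,0,0],"delta_rot":[0,0,0]},{"delta_pos":[0,0,0],"delta_rot":[0,0,0]},{"delta_pos":[-0.02,0.02,0.09],"delta_rot":[0,0,0]},{"delta_pos":[-0.02,0.02,0.1],"delta_rot":[0,0,0]},{"delta_pos":[-0.02,0.02,0.1],"delta_rot":[0,0,0]}])

```text
clock: 3.08
tcp_pos: [0.6513, -0.194, -0.0004]
tool_rot: [0.717, -0.697, 0.002, -0.0]
wrist_force: [-1.1, 0.1, -0.1]
width: 0.0385
```

Run:
```python
from h import *
go(.652,-.195,.001,-88.1)
f=grab_frame("wrist");np.save("w2.npy",f,allow_pickle=True)
seg(f,"antA",(340,130,440,460),.014,"white")
go(.652,-.195,.001,-88.1)
```

```text
tcp [ 6.513e-01 -1.940e-01 -4.000e-04] yaw -88.34 q6 2.71 w 0.0385 F [-1.1  0.1 -0.1] t 3.0833
  dpos [ 0.01  -0.007 -0.014]
  drot [-0.0004 -0.0003 -0.0007]
antA c [ 0.6709 -0.1961] size [0.0942 0.0267] ang 5.0 corners [[0.6230000257492065, -0.18700000643730164], [0.625, -0.21299999952316284], [0.718999981880188, -0.20499999821186066], [0.7170000076293945, -0.17900000512599945]]
tcp [ 0.6517 -0.1942 -0.    ] yaw -88.34 q6 2.71 w 0.0387 F [-0.7 -0.2 -0.5] t 3.1333
  dpos [ 0.008 -0.003 -0.01 ]
  drot [-0.0005 -0.0004 -0.0007]
```

send_rows(hand=0, increments=[{"delta_pos":[0,0,-0.01],"delta_rot":[0,0,0]},{"delta_pos":[0,0,-0.01],"delta_rot":[0,0,0]},{"delta_pos":[0,0,-0.01],"delta_rot":[0,0,0]},{"delta_pos":[0,0,-0.01],"delta_rot":[0,0,0]}])

```text
clock: 3.47
tcp_pos: [0.6517, -0.1942, 0.0009]
tool_rot: [0.717, -0.697, 0.002, -0.0]
wrist_force: [-0.6, 0.3, -0.6]
width: 0.0201
```

send_rows(increments=[{"delta_pos":[0,0,-0.2],"delta_rot":[0,0,0]},{"delta_pos":[0,0,-0.5],"delta_rot":[0,0,0]},{"delta_pos":[0,0,-0.8],"delta_rot":[0,0,0]},{"delta_pos":[0,0,-0.8],"delta_rot":[0,0,0]}])

```text
clock: 3.8
tcp_pos: [0.6551, -0.1955, 0.0878]
tool_rot: [0.717, -0.697, 0.007, -0.002]
wrist_force: [1.8, -0.8, 0.6]
width: 0.0204
```

send_rows(increments=[{"delta_pos":[-0.17,-0.03,0],"delta_rot":[0,0,-0.019]},{"delta_pos":[-0.33,-0.06,0],"delta_rot":[0,0,-0.038]},{"delta_pos":[-0.5,-0.09,0],"delta_rot":[0,0,-0.057]},{"delta_pos":[-0.66,-0.115,0],"delta_rot":[0,0,-0.0755]},{"delta_pos":[-0.66,-0.115,0],"delta_rot":[0,0,-0.0755]}])

```text
clock: 4.22
tcp_pos: [0.6648, -0.1262, 0.0874]
tool_rot: [0.863, -0.506, 0.007, -0.001]
wrist_force: [-0.3, -0.0, -0.7]
width: 0.0203
```

send_rows(increments=[{"delta_pos":[-0.13,-0.1,0],"delta_rot":[0,0,-0.019]},{"delta_pos":[-0.26,-0.2,0],"delta_rot":[0,0,-0.038]},{"delta_pos":[-0.4,-0.3,0],"delta_rot":[0,0,-0.057]},{"delta_pos":[-0.53,-0.4,0],"delta_rot":[0,0,-0.0755]},{"delta_pos":[-0.53,-0.4,0],"delta_rot":[0,0,-0.0755]}])

```text
clock: 4.63
tcp_pos: [0.6739, -0.058, 0.087]
tool_rot: [0.958, -0.287, 0.007, 0.0]
wrist_force: [-0.3, -0.1, -0.1]
width: 0.0203
```

send_rows(increments=[{"delta_pos":[-0.07,-0.15,0],"delta_rot":[0,0,-0.019]},{"delta_pos":[-0.15,-0.3,0],"delta_rot":[0,0,-0.038]},{"delta_pos":[-0.22,-0.45,0],"delta_rot":[0,0,-0.057]},{"delta_pos":[-0.29,-0.6,0],"delta_rot":[0,0,-0.0755]},{"delta_pos":[-0.29,-0.6,0],"delta_rot":[0,0,-0.0755]}])

```text
clock: 5.05
tcp_pos: [0.6829, 0.0099, 0.0867]
tool_rot: [0.999, -0.052, 0.006, 0.001]
wrist_force: [0.5, -1.0, -0.5]
width: 0.0204
```

Run:
```python
from h import *
go(.680,.003,.03,-6.8)
f=grab_frame("wrist");np.save("w2.npy",f,allow_pickle=True)
cv2.imwrite("pics/w2.png",cv2.resize(f["frame"][:,:,::-1],(768,576),interpolation=cv2.INTER_CUBIC))
```

```text
tcp [0.6829 0.0099 0.0867] yaw -5.97 q6 1.57 w 0.0204 F [ 0.5 -1.  -0.5] t 5.05
  dpos [-0.029  0.07   0.567]
  drot [ 0.0003 -0.0021  0.0023]
```

View pics/w2.png

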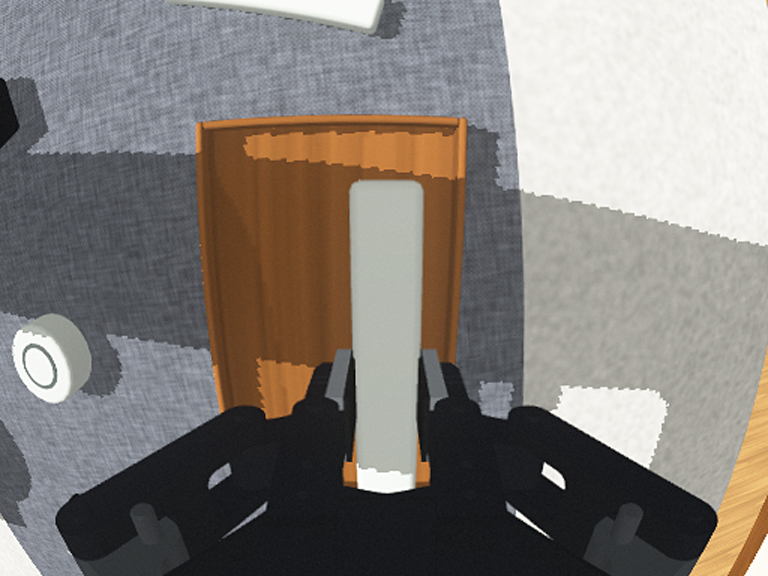

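The wrist view shows antenna A level in the grip, paddle end at (387,182), lying over the far half of the tray (corners at (200,122) and (465,120)) and parallel to its walls. I'll lower it.

send_rows(increments=[{"delta_pos":[-0.03,0.07,0.2],"delta_rot":[0,-0.002,0.002]},{"delta_pos":[-0.03,0.07,0.4],"delta_rot":[0,-0.002,0.002]},{"delta_pos":[-0.03,0.07,0.55],"delta_rot":[0,-0.002,0.002]},{"delta_pos":[-0.03,0.07,0.55],"delta_rot":[0,-0.002,0.002]},{"delta_pos":[-0.03,0.07,0.55],"delta_rot":[0,-0.002,0.002]}])

```text
clock: 5.52
tcp_pos: [0.6787, 0.0003, 0.0307]
tool_rot: [0.998, -0.063, -0.001, 0.002]
wrist_force: [-0.2, -0.3, 0.9]
width: 0.0202
```

Run:
```python
from h import *
go(.680,.003,.006,-6.8)
```

```text
tcp [6.787e-01 3.000e-04 3.070e-02] yaw -7.22 q6 1.58 w 0.0202 F [-0.2 -0.3  0.9] t 5.5167
  dpos [ 0.01  -0.03   0.247]
  drot [ 0.0005  0.0003 -0.0012]
```

send_rows(increments=[{"delta_pos":[0.01,-0.03,0.1],"delta_rot":[0,0,-0.001]},{"delta_pos":[0.01,-0.03,0.2],"delta_rot":[0,0,-0.001]},{"delta_pos":[0.01,-0.03,0.245],"delta_rot":[0,0,-0.001]},{"delta_pos":[0.01,-0.03,0.245],"delta_rot":[0,0,-0.001]},{"delta_pos":[0.01,-0.03,0.245],"delta_rot":[0,0,-0.001]}])

```text
clock: 5.93
tcp_pos: [0.6799, 0.0031, 0.006]
tool_rot: [0.998, -0.06, -0.001, 0.002]
wrist_force: [-0.7, 0.6, -0.5]
width: 0.02
```

send_rows(hand=0.38, increments=[{"delta_pos":[0,0,0],"delta_rot":[0,0,0]},{"delta_pos":[0,0,0],"delta_rot":[0,0,0]},{"delta_pos":[0,0,0],"delta_rot":[0,0,0]}])

```text
clock: 6.18
tcp_pos: [0.6801, 0.0032, 0.0063]
tool_rot: [0.998, -0.06, -0.001, 0.002]
wrist_force: [-1.1, -0.1, 0.3]
width: 0.0326
```

send_rows(increments=[{"delta_pos":[0,0,-0.3],"delta_rot":[0,0,0]},{"delta_pos":[0,0,-0.6],"delta_rot":[0,0,0]},{"delta_pos":[0,0,-1],"delta_rot":[0,0,0]},{"delta_pos":[0,0,-1],"delta_rot":[0,0,0]}])

```text
clock: 6.52
tcp_pos: [0.6849, 0.0031, 0.1153]
tool_rot: [0.998, -0.06, 0.005, 0.002]
wrist_force: [1.4, 0.4, 1.5]
width: 0.0326
```

Run:
```python
from h import *
go(.59,.19,.19,0)
f=grab_frame("wrist");np.save("w3.npy",f,allow_pickle=True)
cv2.imwrite("pics/w3.png",cv2.resize(f["frame"][:,:,::-1],(768,576),interpolation=cv2.INTER_CUBIC))
```

```text
tcp [0.6849 0.0031 0.1153] yaw -6.86 q6 1.58 w 0.0326 F [1.4 0.4 1.5] t 6.5167
  dpos [-1.157 -1.74  -0.765]
  drot [ 0.0006 -0.0017 -0.019 ]
```

View pics/w3.png

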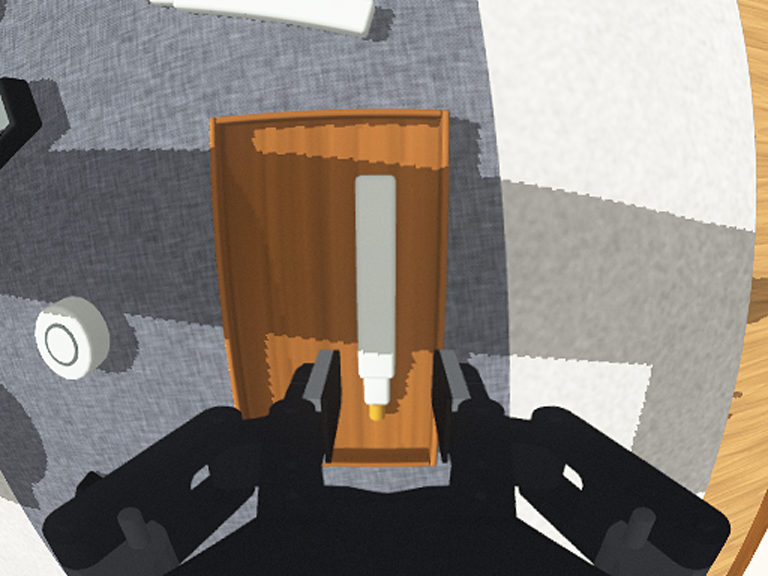

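The wrist view shows antenna A lying inside the tray, from (376,178) to (376,415), clear of the walls. Next is antenna B.

send_rows(hand=0.6, increments=[{"delta_pos":[-0.06,-0.14,-0.1],"delta_rot":[0,0,-0.018]},{"delta_pos":[-0.12,-0.28,-0.2],"delta_rot":[0,0,-0.036]},{"delta_pos":[-0.19,-0.42,-0.3],"delta_rot":[0,0,-0.054]},{"delta_pos":[-0.25,-0.555,-0.3],"delta_rot":[0,0,-0.07]},{"delta_pos":[-0.25,-0.555,-0.3],"delta_rot":[0,0,-0.07]}])

```text
clock: 6.98
tcp_pos: [0.6647, 0.0639, 0.142]
tool_rot: [0.987, 0.162, 0.003, 0.002]
wrist_force: [0.5, 0.1, 1.0]
width: 0.0513
```

send_rows(increments=[{"delta_pos":[0,-0.15,0],"delta_rot":[0,0,-0.018]},{"delta_pos":[0,-0.3,0],"delta_rot":[0,0,-0.036]},{"delta_pos":[0.01,-0.45,0],"delta_rot":[0,0,-0.054]},{"delta_pos":[0.015,-0.6,0],"delta_rot":[0,0,-0.07]},{"delta_pos":[0.015,-0.6,0],"delta_rot":[0,0,-0.07]}])

```text
clock: 7.4
tcp_pos: [0.6457, 0.1229, 0.1405]
tool_rot: [0.927, 0.375, 0.002, 0.002]
wrist_force: [-0.6, 0.4, 0.5]
width: 0.0511
```

send_rows(increments=[{"delta_pos":[0.07,-0.14,0],"delta_rot":[0,0,-0.018]},{"delta_pos":[0.14,-0.28,0],"delta_rot":[0,0,-0.036]},{"delta_pos":[0.2,-0.42,0],"delta_rot":[0,0,-0.054]},{"delta_pos":[0.27,-0.54,0],"delta_rot":[0,0,-0.07]},{"delta_pos":[0.27,-0.54,0],"delta_rot":[0,0,-0.07]}])

```text
clock: 7.82
tcp_pos: [0.6269, 0.1816, 0.1394]
tool_rot: [0.823, 0.568, 0.001, 0.002]
wrist_force: [0.5, 0.5, 0.3]
width: 0.0513
```

Run:
```python
from h import *
go(.632,.177,.05,68.7)
f=grab_frame("wrist");np.save("w4.npy",f,allow_pickle=True)
cv2.imwrite("pics/w4.png",cv2.resize(f["frame"][:,:,::-1],(768,576),interpolation=cv2.INTER_CUBIC))
```

```text
tcp [0.6269 0.1816 0.1394] yaw 69.23 q6 0.52 w 0.0513 F [0.5 0.5 0.3] t 7.8167
  dpos [-0.024  0.06   0.895]
  drot [0.0007 0.0001 0.0015]
```

View pics/w4.png

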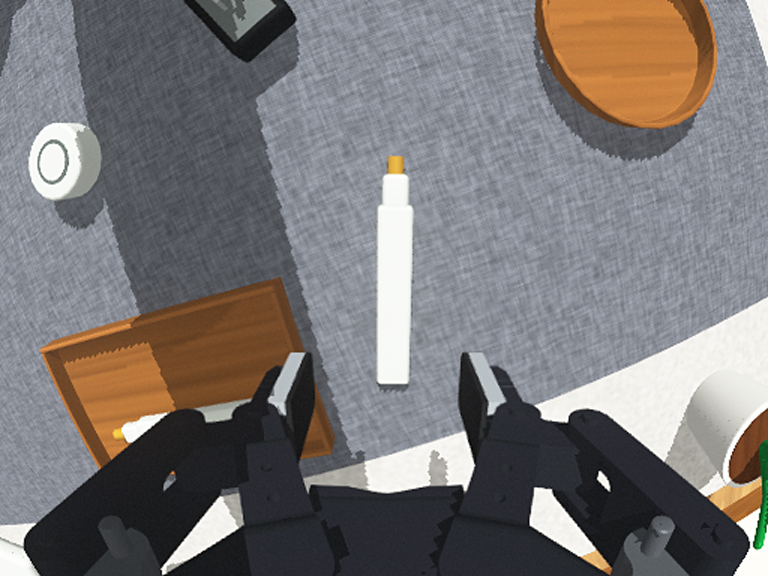

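The wrist view shows antenna B along the tool axis, brass end at (396,158), white part ending at (393,384). I'll measure it, the dish and the puck here.

Run:
```python
from h import *
f=np.load("w4.npy",allow_pickle=True).item()
seg(f,"antB",(360,165,430,400),.014,"white");seg(f,"dish",(525,0,740,135),.022,"wood");P=seg(f,"puck",(15,110,105,205),.026,"white");print(cv2.minEnclosingCircle(P))
f=np.load("w3.npy",allow_pickle=True).item();seg(f,"puck",(25,285,115,385),.026,"white")
seg(f,"antA",(340,165,410,405),.018,"white")
```

```text
antB c [0.6288 0.1851] size [0.0343 0.1415] ang 75.0 corners [[0.5559999942779541, 0.18700000643730164], [0.6930000185966492, 0.15000000596046448], [0.7020000219345093, 0.18299999833106995], [0.5649999976158142, 0.2199999988079071]]
dish c [0.5449 0.3897] size [0.1446 0.0903] ang 82.4 corners [[0.4909999966621399, 0.3240000009536743], [0.5799999833106995, 0.31200000643730164], [0.5989999771118164, 0.45500001311302185], [0.5099999904632568, 0.46700000762939453]]
puck c [ 0.4579 -0.0009] size [0.0554 0.0586] ang 46.0 corners [[0.4180000126361847, -0.0], [0.46000000834465027, -0.04100000113248825], [0.49799999594688416, -0.0010000000474974513], [0.4560000002384186, 0.039000000804662704]]
((0.4551048278808594, 0.0011241566389799118), 0.03610895201563835)
puck c [ 0.4603 -0.0025] size [0.0529 0.053 ] ang 63.9 corners [[0.42500001192092896, -0.014999999664723873], [0.47200000286102295, -0.03799999877810478], [0.4959999918937683, 0.009999999776482582], [0.4480000138282776, 0.032999999821186066]]
antA c [0.6794 0.0016] size [0.1362 0.0198] ang 83.0 corners [[0.6610000133514404, -0.06499999761581421], [0.6809999942779541, -0.06700000166893005], [0.6970000267028809, 0.06800000369548798], [0.6779999732971191, 0.07000000029802322]]
```

Run:
```python
from h import *
f=np.load("w4.npy",allow_pickle=True).item()
a=on(f,395.5/1.5,207/1.5,.014,True);b=on(f,393/1.5,382/1.5,.014,True);d=b-a;L=np.linalg.norm(d);d/=L
print(a,b,L,np.degrees(np.arctan2(d[1],d[0])),"grasp",b-.065*d)
g=b-.065*d; go(g[0],g[1],.05,90+np.degrees(np.arctan2(d[1],d[0])))
```

```text
[0.58579804 0.20323234] [0.69420612 0.16112941] 0.1162968913169852 -21.224897381165462 grasp [0.63361529 0.18466134]
tcp [0.6274 0.1805 0.1395] yaw 68.99 q6 0.53 w 0.0513 F [-0.3  0.6 -0.4] t 7.8667
  dpos [0.063 0.038 0.896]
  drot [0.0009 0.0002 0.0006]
```

send_rows(increments=[{"delta_pos":[0.06,0.04,0.35],"delta_rot":[0.001,0,0]},{"delta_pos":[0.06,0.04,0.7],"delta_rot":[0.001,0,0]},{"delta_pos":[0.06,0.04,0.9],"delta_rot":[0.001,0,0]},{"delta_pos":[0.06,0.04,0.9],"delta_rot":[0.001,0,0]},{"delta_pos":[0.06,0.04,0.9],"delta_rot":[0.001,0,0]}])

```text
clock: 8.28
tcp_pos: [0.6328, 0.1828, 0.0481]
tool_rot: [0.825, 0.565, -0.003, -0.001]
wrist_force: [-0.5, -1.0, 1.0]
width: 0.0511
```

Run:
```python
from h import *
f=grab_frame("wrist");np.save("w5.npy",f,allow_pickle=True)
r=f["frame"][[90,120,150]].astype(int)
for v,row in zip((90,120,150),r):
    w=np.where((row[150:360].min(1)>170))[0]+150; w=w[(w>220)&(w<310)]
    if len(w): print(v,w.min(),w.max(),on(f,(w.min()+w.max())/2,v,.014,True))
go(.6336,.1847,.001,68.7)
```

```text
90 309 309 [0.56536378 0.24161529]
120 247 273 [0.57212175 0.20799474]
150 243 278 [0.58897563 0.20178481]
tcp [0.6343 0.1832 0.0499] yaw 68.78 q6 0.53 w 0.0512 F [ 0.1 -0.7  1.4] t 8.3333
  dpos [ 0.012 -0.011  0.489]
  drot [-0.0001  0.0003  0.0002]
```

send_rows(increments=[{"delta_pos":[0.012,-0.01,0.2],"delta_rot":[0,0,0]},{"delta_pos":[0.012,-0.01,0.4],"delta_rot":[0,0,0]},{"delta_pos":[0.012,-0.01,0.49],"delta_rot":[0,0,0]},{"delta_pos":[0.012,-0.01,0.49],"delta_rot":[0,0,0]},{"delta_pos":[0.012,-0.01,0.49],"delta_rot":[0,0,0]}])

```text
clock: 8.75
tcp_pos: [0.6344, 0.1845, 0.0022]
tool_rot: [0.825, 0.564, -0.0, 0.0]
wrist_force: [-0.0, 0.8, 0.1]
width: 0.0513
```

send_rows(hand=0.4, increments=[{"delta_pos":[0,0,0],"delta_rot":[0,0,0]},{"delta_pos":[0,0,0],"delta_rot":[0,0,0]}])

```text
clock: 8.92
tcp_pos: [0.636, 0.1847, 0.0042]
tool_rot: [0.826, 0.564, 0.001, 0.001]
wrist_force: [0.1, 0.0, -0.4]
width: 0.0339
```

Run:
```python
from h import *
go(.6336,.1847,.0005,68.7)
```

```text
tcp [0.636  0.1847 0.0042] yaw 68.71 q6 0.53 w 0.0339 F [ 0.1  0.  -0.4] t 8.9167
  dpos [-0.008 -0.022  0.037]
  drot [ 0.0005 -0.0001  0.    ]
```

send_rows(increments=[{"delta_pos":[-0.01,-0.02,0.035],"delta_rot":[0,0,0]},{"delta_pos":[-0.01,-0.02,0.035],"delta_rot":[0,0,0]},{"delta_pos":[-0.01,-0.02,0.035],"delta_rot":[0,0,0]}])

```text
clock: 9.17
tcp_pos: [0.6338, 0.1845, 0.0011]
tool_rot: [0.826, 0.564, 0.001, 0.001]
wrist_force: [0.1, 0.8, -0.2]
width: 0.0341
```

send_rows(hand=0, increments=[{"delta_pos":[0,0,0],"delta_rot":[0,0,0]},{"delta_pos":[0,0,0],"delta_rot":[0,0,0]},{"delta_pos":[0,0,0],"delta_rot":[0,0,0]},{"delta_pos":[0,0,0],"delta_rot":[0,0,0]}])

```text
clock: 9.5
tcp_pos: [0.634, 0.1846, 0.0015]
tool_rot: [0.826, 0.564, 0.001, 0.001]
wrist_force: [-1.1, 0.9, 3.8]
width: 0.0201
```

send_rows(increments=[{"delta_pos":[0,0,-0.2],"delta_rot":[0,0,0]},{"delta_pos":[0,0,-0.5],"delta_rot":[0,0,0]},{"delta_pos":[0,0,-0.8],"delta_rot":[0,0,0]},{"delta_pos":[0,0,-0.8],"delta_rot":[0,0,0]}])

```text
clock: 9.83
tcp_pos: [0.6374, 0.1853, 0.0879]
tool_rot: [0.825, 0.564, 0.006, 0.003]
wrist_force: [1.1, 1.1, 0.9]
width: 0.0203
```

send_rows(increments=[{"delta_pos":[-0.1,0.04,0],"delta_rot":[0,0,-0.018]},{"delta_pos":[-0.21,0.07,0],"delta_rot":[0,0,-0.036]},{"delta_pos":[-0.31,0.11,0],"delta_rot":[0,0,-0.054]},{"delta_pos":[-0.415,0.147,0],"delta_rot":[0,0,-0.0726]},{"delta_pos":[-0.415,0.147,0],"delta_rot":[0,0,-0.0726]}])

```text
clock: 10.25
tcp_pos: [0.6359, 0.1395, 0.0874]
tool_rot: [0.676, 0.737, 0.004, 0.005]
wrist_force: [-0.2, 0.7, 0.3]
width: 0.0203
```

send_rows(increments=[{"delta_pos":[-0.11,-0.01,0],"delta_rot":[0,0,-0.018]},{"delta_pos":[-0.22,-0.02,0],"delta_rot":[0,0,-0.036]},{"delta_pos":[-0.33,-0.04,0],"delta_rot":[0,0,-0.054]},{"delta_pos":[-0.437,-0.05,0],"delta_rot":[0,0,-0.0726]},{"delta_pos":[-0.437,-0.05,0],"delta_rot":[0,0,-0.0726]}])

```text
clock: 10.67
tcp_pos: [0.6346, 0.0944, 0.087]
tool_rot: [0.493, 0.87, 0.003, 0.005]
wrist_force: [-0.2, -0.8, 0.2]
width: 0.02
```

send_rows(increments=[{"delta_pos":[-0.09,-0.06,0],"delta_rot":[0,0,-0.018]},{"delta_pos":[-0.18,-0.12,0],"delta_rot":[0,0,-0.036]},{"delta_pos":[-0.28,-0.18,0],"delta_rot":[0,0,-0.054]},{"delta_pos":[-0.37,-0.24,0],"delta_rot":[0,0,-0.0726]},{"delta_pos":[-0.37,-0.24,0],"delta_rot":[0,0,-0.0726]}])

```text
clock: 11.08
tcp_pos: [0.6331, 0.0496, 0.0868]
tool_rot: [0.285, 0.958, 0.001, 0.006]
wrist_force: [-0.2, 0.7, -0.3]
width: 0.02
```

send_rows(increments=[{"delta_pos":[-0.06,-0.09,0],"delta_rot":[0,0,-0.018]},{"delta_pos":[-0.12,-0.18,0],"delta_rot":[0,0,-0.036]},{"delta_pos":[-0.17,-0.28,0],"delta_rot":[0,0,-0.054]},{"delta_pos":[-0.23,-0.38,0],"delta_rot":[0,0,-0.0726]},{"delta_pos":[-0.23,-0.38,0],"delta_rot":[0,0,-0.0726]}])

```text
clock: 11.5
tcp_pos: [0.6317, 0.0047, 0.0866]
tool_rot: [0.064, 0.998, 0.0, 0.006]
wrist_force: [0.5, 0.2, -0.5]
width: 0.0202
```

Run:
```python
from h import *
go(.6285,.0095,.03,173.2)
f=grab_frame("wrist");np.save("w6.npy",f,allow_pickle=True)
cv2.imwrite("pics/w6.png",cv2.resize(f["frame"][:,:,::-1],(768,576),interpolation=cv2.INTER_CUBIC))
```

```text
tcp [0.6317 0.0047 0.0866] yaw 172.69 q6 -1.56 w 0.0202 F [ 0.5  0.2 -0.5] t 11.5
  dpos [0.045 0.043 0.566]
  drot [ 0.0001  0.0019 -0.0014]
```

View pics/w6.png

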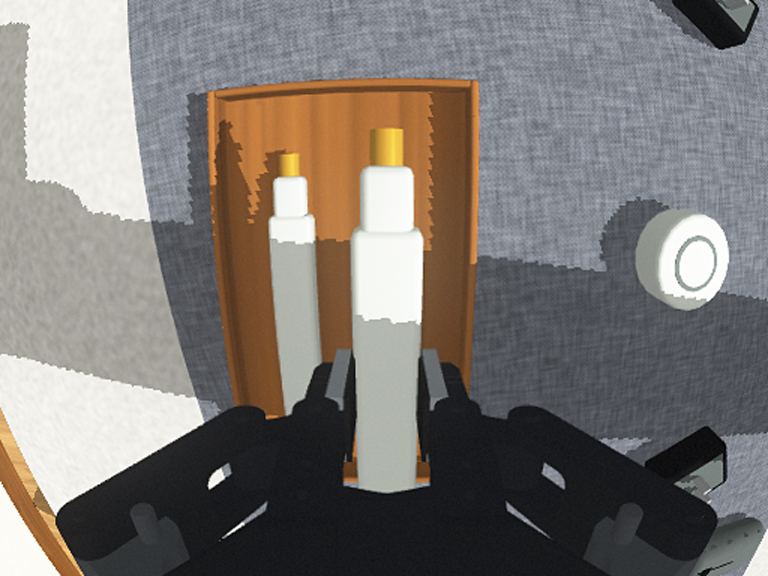

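The wrist view shows antenna B in the grip, brass end at (386,148), parallel to antenna A (brass end at (290,165)) and inside the tray outline. I'll lower it.

send_rows(increments=[{"delta_pos":[0.045,0.04,0.2],"delta_rot":[0,0.002,-0.0014]},{"delta_pos":[0.045,0.04,0.4],"delta_rot":[0,0.002,-0.0014]},{"delta_pos":[0.045,0.04,0.55],"delta_rot":[0,0.002,-0.0014]},{"delta_pos":[0.045,0.04,0.55],"delta_rot":[0,0.002,-0.0014]},{"delta_pos":[0.045,0.04,0.55],"delta_rot":[0,0.002,-0.0014]}])

```text
clock: 11.97
tcp_pos: [0.6276, 0.0114, 0.0308]
tool_rot: [0.063, 0.998, 0.001, -0.001]
wrist_force: [0.5, 0.2, 0.1]
width: 0.0202
```

Run:
```python
from h import *
go(.6285,.0095,.0065,173.2)
```

```text
tcp [0.6276 0.0114 0.0308] yaw 172.79 q6 -1.56 w 0.0202 F [0.5 0.2 0.1] t 11.9667
  dpos [-0.012 -0.018  0.243]
  drot [ 0.0003 -0.0005 -0.0011]
```

send_rows(increments=[{"delta_pos":[-0.01,-0.02,0.1],"delta_rot":[0,0,-0.001]},{"delta_pos":[-0.01,-0.02,0.2],"delta_rot":[0,0,-0.001]},{"delta_pos":[-0.01,-0.02,0.243],"delta_rot":[0,0,-0.001]},{"delta_pos":[-0.01,-0.02,0.243],"delta_rot":[0,0,-0.001]},{"delta_pos":[-0.01,-0.02,0.243],"delta_rot":[0,0,-0.001]}])

```text
clock: 12.38
tcp_pos: [0.6282, 0.0094, 0.0063]
tool_rot: [0.06, 0.998, 0.001, -0.001]
wrist_force: [-0.4, 0.3, -0.3]
width: 0.0203
```

send_rows(hand=0.38, increments=[{"delta_pos":[0,0,0],"delta_rot":[0,0,0]},{"delta_pos":[0,0,0],"delta_rot":[0,0,0]},{"delta_pos":[0,0,0],"delta_rot":[0,0,0]}])

```text
clock: 12.63
tcp_pos: [0.6282, 0.0093, 0.0065]
tool_rot: [0.06, 0.998, 0.001, -0.001]
wrist_force: [-0.3, 0.3, 1.1]
width: 0.0326
```

send_rows(increments=[{"delta_pos":[0,0,-0.3],"delta_rot":[0,0,0]},{"delta_pos":[0,0,-0.6],"delta_rot":[0,0,0]},{"delta_pos":[0,0,-1],"delta_rot":[0,0,0]},{"delta_pos":[0,0,-1],"delta_rot":[0,0,0]}])

```text
clock: 12.97
tcp_pos: [0.6331, 0.0086, 0.1148]
tool_rot: [0.06, 0.998, 0.001, 0.005]
wrist_force: [1.1, -0.7, 0.7]
width: 0.0325
```

Run:
```python
from h import *
go(.419,-.156,.15,51)
f=grab_frame("wrist");np.save("w7.npy",f,allow_pickle=True)
for n,b in(("antA",(250,120,340,420)),("antB",(350,120,440,420))): seg(f,n,b,.018,"white")
go(.452,.153,.15,51)
cv2.imwrite("pics/w7.png",cv2.resize(f["frame"][:,:,::-1],(768,576),interpolation=cv2.INTER_CUBIC))
```

```text
tcp [0.6331 0.0086 0.1148] yaw 173.08 q6 -1.56 w 0.0325 F [ 1.1 -0.7  0.7] t 12.9667
  dpos [ 1.924 -1.891 -0.375]
  drot [-0.0005  0.0015 -0.1609]
antA c [ 0.6781 -0.0098] size [0.1177 0.0217] ang 81.8 corners [[0.6589999794960022, -0.06599999964237213], [0.6800000071525574, -0.07000000029802322], [0.6970000267028809, 0.04699999839067459], [0.6759999990463257, 0.05000000074505806]]
antB c [0.6274 0.006 ] size [0.1353 0.0211] ang 83.2 corners [[0.609000027179718, -0.05999999865889549], [0.6299999952316284, -0.06199999898672104], [0.6460000276565552, 0.07199999690055847], [0.625, 0.07400000095367432]]
tcp [0.6322 0.0086 0.1118] yaw 173.08 q6 -1.56 w 0.0324 F [-0.  -0.3 -1.1] t 13.0167
  dpos [ 1.96   1.217 -0.393]
  drot [-0.0003  0.0012 -0.1609]
```

View pics/w7.png

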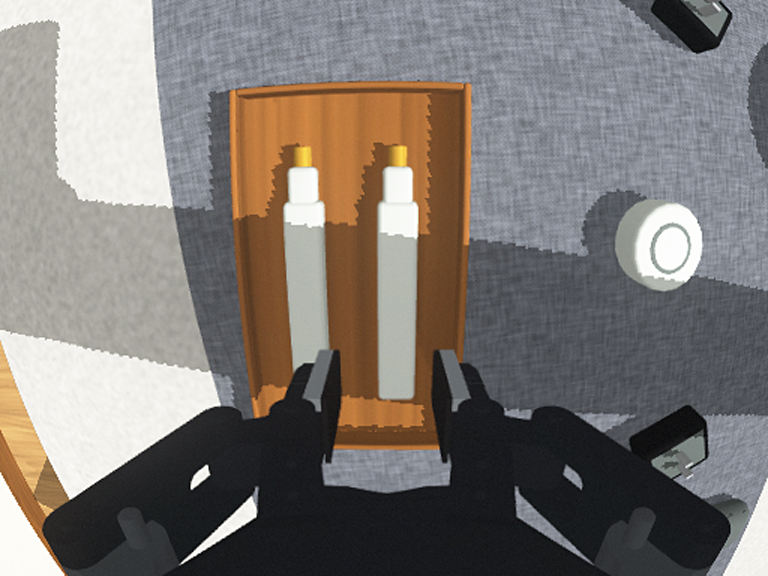

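The wrist view shows both antennas flat and side by side in the tray, at (305,270) and (398,280), clear of the walls. Next is the small adapter.

send_rows(hand=0.75, increments=[{"delta_pos":[0.1,-0.1,-0.03],"delta_rot":[0,0,0.017]},{"delta_pos":[0.2,-0.19,-0.06],"delta_rot":[0,0,0.034]},{"delta_pos":[0.29,-0.28,-0.09],"delta_rot":[0,0,0.051]},{"delta_pos":[0.385,-0.38,-0.12],"delta_rot":[0,0,0.0678]}])

```text
clock: 13.35
tcp_pos: [0.5884, -0.0245, 0.1228]
tool_rot: [0.272, 0.962, 0.002, 0.003]
wrist_force: [-0.3, -0.4, -0.5]
width: 0.0642
```

send_rows(increments=[{"delta_pos":[0.05,-0.13,-0.03],"delta_rot":[0,0,0.017]},{"delta_pos":[0.1,-0.25,-0.06],"delta_rot":[0,0,0.034]},{"delta_pos":[0.15,-0.38,-0.09],"delta_rot":[0,0,0.051]},{"delta_pos":[0.194,-0.505,-0.12],"delta_rot":[0,0,0.0678]}])

```text
clock: 13.68
tcp_pos: [0.5441, -0.0576, 0.1337]
tool_rot: [0.472, 0.882, 0.002, 0.002]
wrist_force: [-0.3, -0.2, 0.1]
width: 0.064
```

send_rows(increments=[{"delta_pos":[-0.01,-0.14,-0.03],"delta_rot":[0,0,0.017]},{"delta_pos":[-0.02,-0.27,-0.06],"delta_rot":[0,0,0.034]},{"delta_pos":[-0.02,-0.41,-0.09],"delta_rot":[0,0,0.051]},{"delta_pos":[-0.03,-0.54,-0.12],"delta_rot":[0,0,0.0678]}])

```text
clock: 14.02
tcp_pos: [0.4994, -0.0901, 0.1446]
tool_rot: [0.65, 0.76, 0.002, 0.001]
wrist_force: [-0.0, 0.1, -0.4]
width: 0.064
```

send_rows(increments=[{"delta_pos":[-0.06,-0.12,-0.03],"delta_rot":[0,0,0.017]},{"delta_pos":[-0.13,-0.24,-0.06],"delta_rot":[0,0,0.034]},{"delta_pos":[-0.19,-0.36,-0.09],"delta_rot":[0,0,0.051]},{"delta_pos":[-0.25,-0.48,-0.12],"delta_rot":[0,0,0.0678]}])

```text
clock: 14.35
tcp_pos: [0.4548, -0.1224, 0.1557]
tool_rot: [0.797, 0.603, 0.002, -0.0]
wrist_force: [0.3, 0.5, 0.1]
width: 0.0644
```

send_rows(increments=[{"delta_pos":[-0.11,-0.08,-0.03],"delta_rot":[0,0,0.017]},{"delta_pos":[-0.21,-0.17,-0.06],"delta_rot":[0,0,0.034]},{"delta_pos":[-0.32,-0.25,-0.09],"delta_rot":[0,0,0.051]},{"delta_pos":[-0.425,-0.33,-0.12],"delta_rot":[0,0,0.0678]},{"delta_pos":[-0.425,-0.33,-0.12],"delta_rot":[0,0,0.0678]}])

```text
clock: 14.77
tcp_pos: [0.4099, -0.155, 0.1673]
tool_rot: [0.908, 0.419, 0.001, -0.001]
wrist_force: [0.2, 0.5, -0.5]
width: 0.0639
```

Run:
```python
from h import *
go(.419,-.156,.10,51)
f=grab_frame("wrist");np.save("w8.npy",f,allow_pickle=True)
cv2.imwrite("pics/w8.png",cv2.resize(f["frame"][:,:,::-1],(768,576),interpolation=cv2.INTER_CUBIC))
```

```text
tcp [ 0.4099 -0.155   0.1673] yaw 49.53 q6 0.16 w 0.0639 F [ 0.2  0.5 -0.5] t 14.7667
  dpos [0.05  0.076 0.673]
  drot [-0.0001 -0.0004 -0.0041]
```

View pics/w8.png

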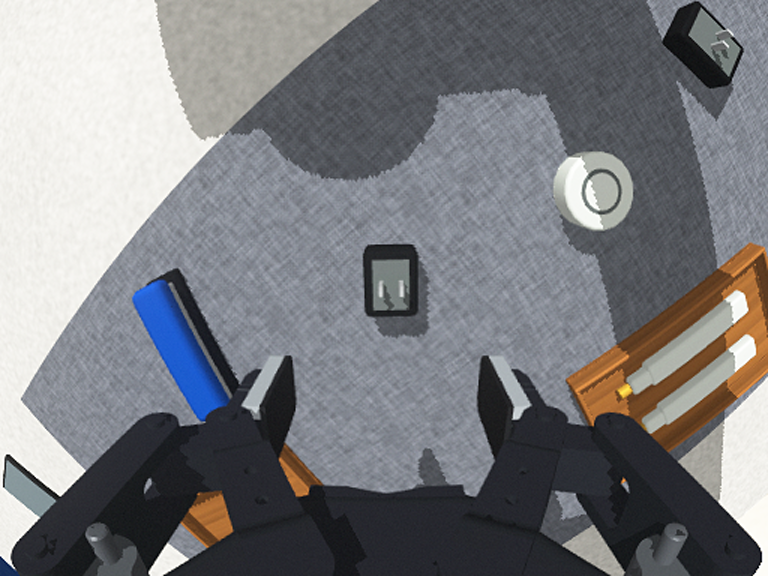

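The wrist view shows the small adapter's top at (391,280), edges parallel to the tool axes, prongs up. The stapler at (185,340) is clear of the fingers, and the large adapter is at (703,45).

Run:
```python
from h import *
f=np.load("w8.npy",allow_pickle=True).item()
P=seg(f,"small",(345,230,440,330),.028,"black")
for u,v in((366,246),(416,246),(416,314),(367,314)): print(on(f,u/1.5,v/1.5,.028,True))
print("large top corners")
for u,v in((701,3),(741,50),(723,86),(668,40)): print(on(f,u/1.5,v/1.5,.030,True))
```

```text
small c [ 0.4139 -0.1541] size [0.035  0.0482] ang 50.6 corners [[0.3840000033378601, -0.15199999511241913], [0.42100000381469727, -0.18299999833106995], [0.4440000057220459, -0.15600000321865082], [0.4059999883174896, -0.125]]
[ 0.38630647 -0.15113749]
[ 0.40711736 -0.12672339]
[ 0.44265843 -0.15597434]
[ 0.42136904 -0.18086206]
large top corners
[0.39898505 0.17029449]
[0.44834125 0.18297578]
[0.4600944  0.14139336]
[0.40571169 0.11559273]
```

Run:
```python
from h import *
go(.4142,-.1538,.07,50.6)
```

```text
tcp [ 0.4107 -0.1547  0.1672] yaw 49.8 q6 0.16 w 0.064 F [-0.4  0.9 -0.1] t 14.8167
  dpos [0.026 0.021 0.972]
  drot [-0.0001 -0.0006 -0.0022]
```

send_rows(increments=[{"delta_pos":[0.03,0.02,0.35],"delta_rot":[0,0,-0.002]},{"delta_pos":[0.03,0.02,0.7],"delta_rot":[0,0,-0.002]},{"delta_pos":[0.03,0.02,0.97],"delta_rot":[0,0,-0.002]},{"delta_pos":[0.03,0.02,0.97],"delta_rot":[0,0,-0.002]},{"delta_pos":[0.03,0.02,0.97],"delta_rot":[0,0,-0.002]}])

```text
clock: 15.23
tcp_pos: [0.4133, -0.1521, 0.0691]
tool_rot: [0.904, 0.428, 0.0, -0.003]
wrist_force: [-0.6, -0.2, 0.1]
width: 0.0643
```

Run:
```python
from h import *
go(.4142,-.1538,.005,50.6)
```

```text
tcp [ 0.4133 -0.1521  0.0691] yaw 50.65 q6 0.15 w 0.0643 F [-0.6 -0.2  0.1] t 15.2333
  dpos [-0.009  0.021  0.641]
  drot [-0.0007 -0.0005  0.0001]
```

send_rows(increments=[{"delta_pos":[-0.01,0.02,0.3],"delta_rot":[-0.0007,-0.0005,0]},{"delta_pos":[-0.01,0.02,0.5],"delta_rot":[-0.0007,-0.0005,0]},{"delta_pos":[-0.01,0.02,0.64],"delta_rot":[-0.0007,-0.0005,0]},{"delta_pos":[-0.01,0.02,0.64],"delta_rot":[-0.0007,-0.0005,0]},{"delta_pos":[-0.01,0.02,0.64],"delta_rot":[-0.0007,-0.0005,0]}])

```text
clock: 15.65
tcp_pos: [0.415, -0.1541, 0.0062]
tool_rot: [0.904, 0.428, 0.0, 0.0]
wrist_force: [0.1, -0.5, -0.2]
width: 0.0642
```

send_rows(hand=0, increments=[{"delta_pos":[0,0,0],"delta_rot":[0,0,0]},{"delta_pos":[0,0,0],"delta_rot":[0,0,0]},{"delta_pos":[0,0,0],"delta_rot":[0,0,0]},{"delta_pos":[0,0,0],"delta_rot":[0,0,0]},{"delta_pos":[0,0,0],"delta_rot":[0,0,0]}])

```text
clock: 16.07
tcp_pos: [0.4169, -0.1552, 0.0082]
tool_rot: [0.904, 0.428, 0.001, 0.002]
wrist_force: [0.5, 0.7, 6.6]
width: 0.0349
```

send_rows(increments=[{"delta_pos":[0,0,-0.2],"delta_rot":[0,0,0]},{"delta_pos":[0,0,-0.5],"delta_rot":[0,0,0]},{"delta_pos":[0,0,-0.8],"delta_rot":[0,0,0]},{"delta_pos":[0,0,-0.8],"delta_rot":[0,0,0]}])

```text
clock: 16.4
tcp_pos: [0.4201, -0.157, 0.0942]
tool_rot: [0.904, 0.428, 0.004, 0.006]
wrist_force: [1.4, -0.7, -1.6]
width: 0.0346
```

Run:
```python
from h import *
go(.53,-.36,.09,82)
```

```text
tcp [ 0.4201 -0.157   0.0942] yaw 50.74 q6 0.15 w 0.0346 F [ 1.4 -0.7 -1.6] t 16.4
  dpos [-0.877  2.134  0.072]
  drot [ 0.0024  0.0003 -0.0868]
```

send_rows(increments=[{"delta_pos":[-0.15,0.27,0],"delta_rot":[0,0,0.018]},{"delta_pos":[-0.31,0.55,0],"delta_rot":[0,0,0.036]},{"delta_pos":[-0.46,0.82,0],"delta_rot":[0,0,0.0538]},{"delta_pos":[-0.46,0.82,0],"delta_rot":[0,0,0.0538]}])

```text
clock: 16.73
tcp_pos: [0.458, -0.2504, 0.0967]
tool_rot: [0.964, 0.267, 0.007, 0.009]
wrist_force: [1.3, -0.5, 0.5]
width: 0.0346
```

send_rows(increments=[{"delta_pos":[-0.05,0.31,0],"delta_rot":[0,0,0.018]},{"delta_pos":[-0.11,0.62,0],"delta_rot":[0,0,0.036]},{"delta_pos":[-0.16,0.93,0],"delta_rot":[0,0,0.0538]},{"delta_pos":[-0.16,0.93,0],"delta_rot":[0,0,0.0538]}])

```text
clock: 17.07
tcp_pos: [0.4946, -0.3441, 0.099]
tool_rot: [0.995, 0.098, 0.01, 0.01]
wrist_force: [1.3, -0.2, -0.7]
width: 0.0349
```

send_rows(increments=[{"delta_pos":[0.05,0.31,0],"delta_rot":[0,0,0.018]},{"delta_pos":[0.1,0.62,0],"delta_rot":[0,0,0.036]},{"delta_pos":[0.16,0.93,0],"delta_rot":[0,0,0.0538]},{"delta_pos":[0.16,0.93,0],"delta_rot":[0,0,0.0538]}])

```text
clock: 17.4
tcp_pos: [0.5299, -0.4374, 0.1011]
tool_rot: [0.997, -0.074, 0.013, 0.01]
wrist_force: [0.1, -0.5, -0.8]
width: 0.0347
```

Run:
```python
from h import *
go(.5244,-.4357,.04,-7.4)
f=grab_frame("wrist");np.save("w9.npy",f,allow_pickle=True)
cv2.imwrite("pics/w9.png",cv2.resize(f["frame"][:,:,::-1],(768,576),interpolation=cv2.INTER_CUBIC))
```

```text
tcp [ 0.5299 -0.4374  0.1011] yaw -8.45 q6 0.91 w 0.0347 F [ 0.1 -0.5 -0.8] t 17.4
  dpos [-0.074 -0.02   0.608]
  drot [ 0.0029 -0.0043 -0.003 ]
```

View pics/w9.png

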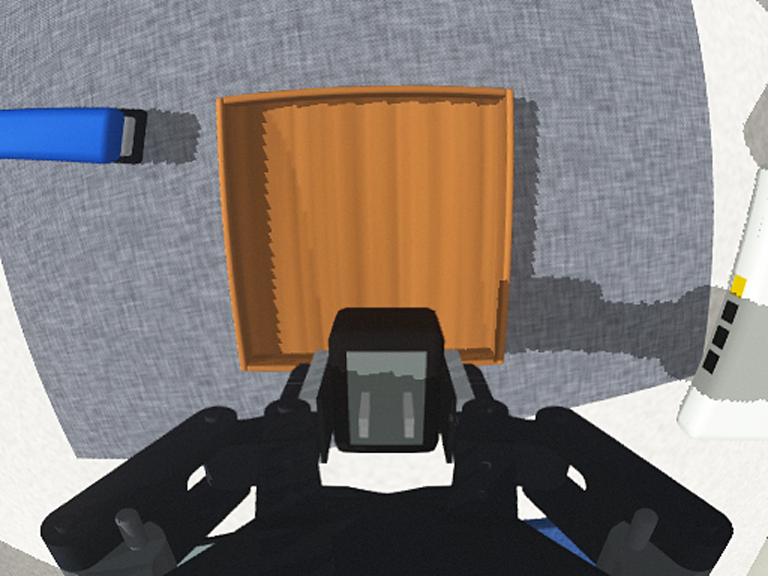

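The wrist view shows the adapter upright in the grip, prongs at (363,412) and (408,412). The square tray's rim corners are at (218,97), (512,90), (245,370) and (503,362), so I'll work out its centre from those.

Run:
```python
from h import *
f=np.load("w9.npy",allow_pickle=True).item()
Q=np.array([on(f,u/1.5,v/1.5,.022,True) for u,v in((218,97),(512,90),(503,362),(242,370))]);print(Q.round(4))
r=cv2.minAreaRect(Q.astype(np.float32));print("c",Q.mean(0),r)
for e in(Q[1]-Q[0],Q[2]-Q[3],Q[0]-Q[3],Q[1]-Q[2]): print(np.linalg.norm(e),np.degrees(np.arctan2(e[1],e[0])))
```

```text
[[ 0.4649 -0.318 ]
 [ 0.6107 -0.3375]
 [ 0.5924 -0.4834]
 [ 0.4454 -0.4653]]
c [ 0.5283601  -0.40105754] ((0.5285598635673523, -0.4013477563858032), (0.14852306246757507, 0.14806483685970306), 82.47647094726562)
0.14712083655524125 -7.600036271481423
0.14807006967027894 -7.0426325284107145
0.1485230473171315 82.47647261324914
0.14708685557912768 82.8442560971304
```

send_rows(increments=[{"delta_pos":[-0.075,0,0.2],"delta_rot":[0.003,-0.004,-0.003]},{"delta_pos":[-0.075,-0.01,0.4],"delta_rot":[0.003,-0.004,-0.003]},{"delta_pos":[-0.075,-0.01,0.55],"delta_rot":[0.003,-0.004,-0.003]},{"delta_pos":[-0.075,-0.01,0.55],"delta_rot":[0.003,-0.004,-0.003]},{"delta_pos":[-0.075,-0.01,0.55],"delta_rot":[0.003,-0.004,-0.003]}])

```text
clock: 17.87
tcp_pos: [0.5218, -0.4315, 0.0448]
tool_rot: [0.998, -0.061, -0.001, -0.003]
wrist_force: [0.1, -0.2, -0.2]
width: 0.0345
```

Run:
```python
from h import *
go(.5239,-.4367,.0135,-7.4)
```

```text
tcp [ 0.5218 -0.4315  0.0448] yaw -7.0 q6 0.88 w 0.0345 F [ 0.1 -0.2 -0.2] t 17.8667
  dpos [0.028 0.051 0.313]
  drot [-0.0009  0.0004  0.0011]
```

send_rows(increments=[{"delta_pos":[0.03,0.05,0.1],"delta_rot":[-0.001,0,0.001]},{"delta_pos":[0.03,0.05,0.2],"delta_rot":[-0.001,0,0.001]},{"delta_pos":[0.03,0.05,0.31],"delta_rot":[-0.001,0,0.001]},{"delta_pos":[0.03,0.05,0.31],"delta_rot":[-0.001,0,0.001]},{"delta_pos":[0.03,0.05,0.31],"delta_rot":[-0.001,0,0.001]}])

```text
clock: 18.28
tcp_pos: [0.5238, -0.4362, 0.013]
tool_rot: [0.998, -0.064, -0.002, -0.0]
wrist_force: [0.5, 0.3, -0.7]
width: 0.0346
```

send_rows(hand=0.65, increments=[{"delta_pos":[0,0,0],"delta_rot":[0,0,0]},{"delta_pos":[0,0,0],"delta_rot":[0,0,0]},{"delta_pos":[0,0,0],"delta_rot":[0,0,0]},{"delta_pos":[0,0,0],"delta_rot":[0,0,0]}])

```text
clock: 18.62
tcp_pos: [0.5239, -0.4363, 0.0132]
tool_rot: [0.998, -0.064, -0.002, 0.0]
wrist_force: [-0.4, -0.3, 0.1]
width: 0.0552
```

send_rows(increments=[{"delta_pos":[0,0,-0.3],"delta_rot":[0,0,0]},{"delta_pos":[0,0,-0.6],"delta_rot":[0,0,0]},{"delta_pos":[0,0,-1],"delta_rot":[0,0,0]},{"delta_pos":[0,0,-1],"delta_rot":[0,0,0]}])

```text
clock: 18.95
tcp_pos: [0.5274, -0.4395, 0.1223]
tool_rot: [0.998, -0.064, 0.003, 0.004]
wrist_force: [0.6, -1.0, 0.6]
width: 0.0556
```

Run:
```python
from h import *
go(.44,.145,.17,75)
f=grab_frame("wrist");np.save("w10.npy",f,allow_pickle=True)
seg(f,"small",(320,250,460,470),.032,"black")
for k,fn,z in(("w0",(40,340,105,415),.03),("w4",(185,0,300,65),.03),("w6",(640,420,735,500),.03)):
    g=np.load(k+".npy",allow_pickle=True).item(); seg(g,"large "+k,fn,z,"black")
```

```text
tcp [ 0.5274 -0.4395  0.1223] yaw -7.34 q6 0.89 w 0.0556 F [ 0.6 -1.   0.6] t 18.95
  dpos [-1.61  -5.682 -0.536]
  drot [ 1.900e-03  1.000e-04 -2.287e-01]
small c [ 0.5241 -0.4343] size [0.0442 0.0348] ang 82.6 corners [[0.5040000081062317, -0.45399999618530273], [0.5389999747276306, -0.4580000042915344], [0.5440000295639038, -0.41499999165534973], [0.5099999904632568, -0.4099999964237213]]
large w0 c [0.4355 0.1465] size [0.0624 0.076 ] ang 25.1 corners [[0.39100000262260437, 0.1679999977350235], [0.4230000078678131, 0.0989999994635582], [0.47999998927116394, 0.125], [0.4480000138282776, 0.1940000057220459]]
large w4 c [0.4371 0.1616] size [0.0653 0.0437] ang 21.5 corners [[0.39899998903274536, 0.17000000178813934], [0.41499999165534973, 0.1289999932050705], [0.4749999940395355, 0.15299999713897705], [0.45899999141693115, 0.1940000057220459]]
large w6 c [0.4434 0.1464] size [0.0744 0.0726] ang 19.3 corners [[0.3959999978542328, 0.1679999977350235], [0.41999998688697815, 0.10000000149011612], [0.4909999966621399, 0.12399999797344208], [0.4659999907016754, 0.19300000369548798]]
```

send_rows(hand=0.8, increments=[{"delta_pos":[-0.09,-0.32,-0.02],"delta_rot":[0,0,-0.018]},{"delta_pos":[-0.18,-0.64,-0.04],"delta_rot":[0,0,-0.036]},{"delta_pos":[-0.27,-0.96,-0.05],"delta_rot":[0,0,-0.0547]},{"delta_pos":[-0.27,-0.96,-0.05],"delta_rot":[0,0,-0.0547]}])

```text
clock: 19.33
tcp_pos: [0.51, -0.3337, 0.1224]
tool_rot: [0.994, 0.112, -0.0, 0.001]
wrist_force: [-1.8, 0.7, 0.1]
width: 0.0685
```

send_rows(increments=[{"delta_pos":[0.02,-0.33,-0.02],"delta_rot":[0,0,-0.018]},{"delta_pos":[0.05,-0.66,-0.04],"delta_rot":[0,0,-0.036]},{"delta_pos":[0.07,-0.99,-0.05],"delta_rot":[0,0,-0.0547]},{"delta_pos":[0.07,-0.99,-0.05],"delta_rot":[0,0,-0.0547]}])

```text
clock: 19.67
tcp_pos: [0.4925, -0.23, 0.1264]
tool_rot: [0.959, 0.284, -0.001, -0.001]
wrist_force: [0.1, 0.4, -0.8]
width: 0.0682
```

send_rows(increments=[{"delta_pos":[0.13,-0.3,-0.02],"delta_rot":[0,0,-0.018]},{"delta_pos":[0.27,-0.6,-0.04],"delta_rot":[0,0,-0.036]},{"delta_pos":[0.4,-0.91,-0.05],"delta_rot":[0,0,-0.0547]},{"delta_pos":[0.4,-0.91,-0.05],"delta_rot":[0,0,-0.0547]}])

```text
clock: 20.0
tcp_pos: [0.4744, -0.1272, 0.1311]
tool_rot: [0.895, 0.447, -0.002, -0.004]
wrist_force: [-0.5, -0.4, -0.5]
width: 0.0685
```

send_rows(increments=[{"delta_pos":[0.23,-0.24,-0.02],"delta_rot":[0,0,-0.018]},{"delta_pos":[0.46,-0.48,-0.04],"delta_rot":[0,0,-0.036]},{"delta_pos":[0.68,-0.72,-0.05],"delta_rot":[0,0,-0.0547]},{"delta_pos":[0.68,-0.72,-0.05],"delta_rot":[0,0,-0.0547]}])

```text
clock: 20.33
tcp_pos: [0.456, -0.0259, 0.1364]
tool_rot: [0.803, 0.596, -0.001, -0.005]
wrist_force: [-0.4, -0.1, -0.1]
width: 0.0686
```

send_rows(increments=[{"delta_pos":[0.3,-0.15,-0.02],"delta_rot":[0,0,-0.018]},{"delta_pos":[0.6,-0.3,-0.04],"delta_rot":[0,0,-0.036]},{"delta_pos":[0.89,-0.45,-0.05],"delta_rot":[0,0,-0.0547]},{"delta_pos":[0.89,-0.45,-0.05],"delta_rot":[0,0,-0.0547]}])

```text
clock: 20.67
tcp_pos: [0.4379, 0.0755, 0.1422]
tool_rot: [0.687, 0.727, 0.0, -0.006]
wrist_force: [-1.8, 0.7, 0.1]
width: 0.0685
```

send_rows(increments=[{"delta_pos":[0.3,-0.04,-0.02],"delta_rot":[0,0,-0.018]},{"delta_pos":[0.6,-0.08,-0.04],"delta_rot":[0,0,-0.036]},{"delta_pos":[0.98,-0.12,-0.05],"delta_rot":[0,0,-0.0547]},{"delta_pos":[0.98,-0.12,-0.05],"delta_rot":[0,0,-0.0547]},{"delta_pos":[0.98,-0.12,-0.05],"delta_rot":[0,0,-0.0547]}])

```text
clock: 21.08
tcp_pos: [0.4209, 0.1733, 0.1479]
tool_rot: [0.553, 0.833, 0.001, -0.006]
wrist_force: [-0.3, 0.1, 0.0]
width: 0.0681
```

Run:
```python
from h import *
go(.44,.15,.07,111)
f=grab_frame("wrist");np.save("w11.npy",f,allow_pickle=True)
cv2.imwrite("pics/w11.png",cv2.resize(f["frame"][:,:,::-1],(768,576),interpolation=cv2.INTER_CUBIC))
```

```text
tcp [0.4209 0.1733 0.1479] yaw 112.88 q6 -0.19 w 0.0681 F [-0.3  0.1  0. ] t 21.0833
  dpos [-0.297  0.089  0.776]
  drot [-0.0008 -0.0017  0.0052]
```

View pics/w11.png

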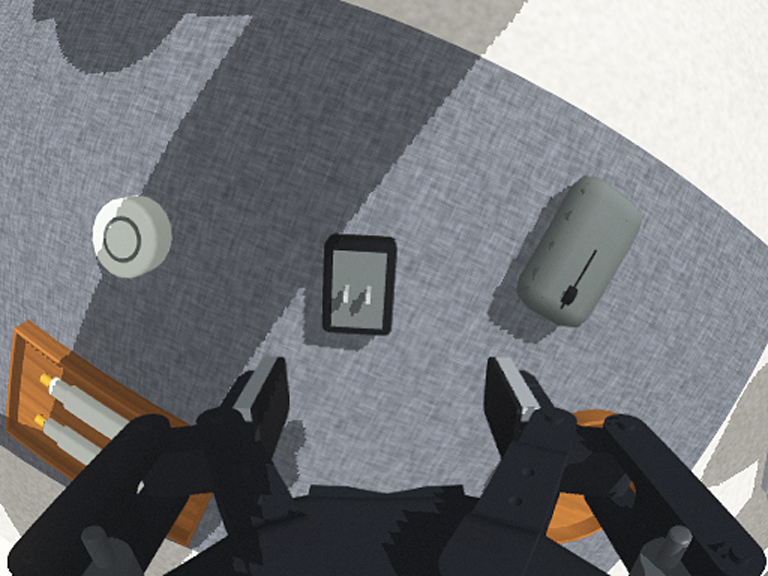

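The wrist view shows the large adapter's top centred at (360,284), prongs up and slightly rotated to the tool. The mouse's near edge is at (520,300), clear of the fingers.

Run:
```python
from h import *
f=np.load("w11.npy",allow_pickle=True).item()
P=seg(f,"large",(308,225,408,345),.030,"black")
r=cv2.minAreaRect(P); 
Q=np.array([on(f,u/1.5,v/1.5,.030,True) for u,v in((326,235),(396,238),(391,334),(322,332))]);print(Q.round(4),Q.mean(0))
go(r[0][0],r[0][1],.07,110.5)
```

```text
large c [0.4266 0.1585] size [0.0621 0.0431] ang 20.0 corners [[0.38999998569488525, 0.1679999977350235], [0.4050000011920929, 0.12800000607967377], [0.46299999952316284, 0.14900000393390656], [0.4480000138282776, 0.1889999955892563]]
[[0.4052 0.1295]
 [0.3909 0.1685]
 [0.4477 0.1895]
 [0.4633 0.149 ]] [0.42678997 0.15911671]
tcp [0.421  0.1723 0.1478] yaw 112.78 q6 -0.19 w 0.0681 F [ 0.2 -0.1  0.3] t 21.1333
  dpos [-0.157  0.002  0.777]
  drot [-0.0009 -0.0017  0.0063]
```

Its size, 62x43, matches. The centre is (0.4266, 0.159) and the jaw axis should be at 110°.

send_rows(increments=[{"delta_pos":[-0.155,0,0.1],"delta_rot":[-0.001,-0.0017,0.0075]},{"delta_pos":[-0.155,0,0.4],"delta_rot":[-0.001,-0.0017,0.0075]},{"delta_pos":[-0.155,0,0.78],"delta_rot":[-0.001,-0.0017,0.0075]},{"delta_pos":[-0.155,0,0.78],"delta_rot":[-0.001,-0.0017,0.0075]},{"delta_pos":[-0.155,0,0.78],"delta_rot":[-0.001,-0.0017,0.0075]}])

```text
clock: 21.55
tcp_pos: [0.4247, 0.1566, 0.0683]
tool_rot: [0.575, 0.818, -0.002, -0.001]
wrist_force: [-0.5, -0.0, 0.3]
width: 0.068
```

Run:
```python
from h import *
go(.4266,.159,.005,110)
```

```text
tcp [0.4247 0.1566 0.0683] yaw 109.84 q6 -0.17 w 0.068 F [-0.5 -0.   0.3] t 21.55
  dpos [0.016 0.029 0.633]
  drot [-0.0007 -0.     -0.0005]
```

send_rows(increments=[{"delta_pos":[0.016,0.03,0.25],"delta_rot":[-0.0007,0,0]},{"delta_pos":[0.016,0.03,0.5],"delta_rot":[-0.0007,0,0]},{"delta_pos":[0.016,0.03,0.63],"delta_rot":[-0.0007,0,0]},{"delta_pos":[0.016,0.03,0.63],"delta_rot":[-0.0007,0,0]},{"delta_pos":[0.016,0.03,0.63],"delta_rot":[-0.0007,0,0]}])

```text
clock: 21.97
tcp_pos: [0.4279, 0.1586, 0.0065]
tool_rot: [0.575, 0.818, 0.0, 0.0]
wrist_force: [-0.3, 0.1, 0.2]
width: 0.0681
```

send_rows(hand=0, increments=[{"delta_pos":[0,0,0],"delta_rot":[0,0,0]},{"delta_pos":[0,0,0],"delta_rot":[0,0,0]},{"delta_pos":[0,0,0],"delta_rot":[0,0,0]},{"delta_pos":[0,0,0],"delta_rot":[0,0,0]},{"delta_pos":[0,0,0],"delta_rot":[0,0,0]}])

```text
clock: 22.38
tcp_pos: [0.4302, 0.1588, 0.0088]
tool_rot: [0.576, 0.818, 0.002, 0.002]
wrist_force: [0.3, -0.7, 6.4]
width: 0.043
```

send_rows(increments=[{"delta_pos":[0,0,-0.2],"delta_rot":[0,0,0]},{"delta_pos":[0,0,-0.5],"delta_rot":[0,0,0]},{"delta_pos":[0,0,-0.9],"delta_rot":[0,0,0]},{"delta_pos":[0,0,-0.9],"delta_rot":[0,0,0]}])

```text
clock: 22.72
tcp_pos: [0.4345, 0.1596, 0.1064]
tool_rot: [0.576, 0.818, 0.006, 0.006]
wrist_force: [1.0, 0.1, -1.0]
width: 0.0426
```

Run:
```python
from h import *
go(.533,-.366,.1,172.6)
```

```text
tcp [0.4345 0.1596 0.1064] yaw 109.72 q6 -0.17 w 0.0426 F [ 1.   0.1 -1. ] t 22.7167
  dpos [-5.28  -0.848  0.067]
  drot [ 0.0022  0.002  -0.1747]
```

send_rows(increments=[{"delta_pos":[-0.3,-0.05,0],"delta_rot":[0.002,0.002,-0.01]},{"delta_pos":[-0.6,-0.1,0],"delta_rot":[0.002,0.002,-0.02]},{"delta_pos":[-0.88,-0.14,0],"delta_rot":[0.002,0.002,-0.029]}])

```text
clock: 22.97
tcp_pos: [0.4526, 0.0713, 0.1085]
tool_rot: [0.497, 0.868, 0.005, -0.0]
wrist_force: [-0.3, -0.2, -0.8]
width: 0.043
```

send_rows(increments=[{"delta_pos":[-0.28,-0.1,0],"delta_rot":[0,0,-0.01]},{"delta_pos":[-0.56,-0.2,0],"delta_rot":[0,0,-0.02]},{"delta_pos":[-0.84,-0.3,0],"delta_rot":[0,0,-0.029]}])

```text
clock: 23.22
tcp_pos: [0.4702, -0.0179, 0.1092]
tool_rot: [0.414, 0.91, 0.005, 0.002]
wrist_force: [-0.1, 0.5, -0.4]
width: 0.0426
```

send_rows(increments=[{"delta_pos":[-0.26,-0.15,0],"delta_rot":[0,0,-0.01]},{"delta_pos":[-0.51,-0.3,0],"delta_rot":[0,0,-0.02]},{"delta_pos":[-0.77,-0.45,0],"delta_rot":[0,0,-0.029]}])

```text
clock: 23.47
tcp_pos: [0.4875, -0.1073, 0.11]
tool_rot: [0.328, 0.945, 0.005, 0.003]
wrist_force: [0.1, -0.1, 0.1]
width: 0.0429
```

send_rows(increments=[{"delta_pos":[-0.23,-0.2,0],"delta_rot":[0,0,-0.01]},{"delta_pos":[-0.45,-0.39,0],"delta_rot":[0,0,-0.02]},{"delta_pos":[-0.68,-0.58,0],"delta_rot":[0,0,-0.029]}])

```text
clock: 23.72
tcp_pos: [0.5054, -0.1969, 0.1108]
tool_rot: [0.24, 0.971, 0.004, 0.005]
wrist_force: [-0.3, 0.7, -0.7]
width: 0.043
```

send_rows(increments=[{"delta_pos":[-0.19,-0.23,0],"delta_rot":[0,0,-0.01]},{"delta_pos":[-0.37,-0.46,0],"delta_rot":[0,0,-0.02]},{"delta_pos":[-0.56,-0.69,0],"delta_rot":[0,0,-0.029]}])

```text
clock: 23.97
tcp_pos: [0.5232, -0.2859, 0.1118]
tool_rot: [0.149, 0.989, 0.003, 0.006]
wrist_force: [1.3, -0.8, -1.2]
width: 0.0428
```

Run:
```python
from h import *
go(.533,-.366,.1,172.6)
```

```text
tcp [ 0.5232 -0.2859  0.1118] yaw 162.84 q6 -1.91 w 0.0428 F [ 1.3 -0.8 -1.2] t 23.9667
  dpos [-0.328 -0.738  0.115]
  drot [ 0.0012  0.0019 -0.0271]
```

send_rows(increments=[{"delta_pos":[-0.15,-0.35,0.05],"delta_rot":[0.001,0.002,-0.013]},{"delta_pos":[-0.33,-0.74,0.115],"delta_rot":[0.001,0.002,-0.027]},{"delta_pos":[-0.33,-0.74,0.115],"delta_rot":[0.001,0.002,-0.027]},{"delta_pos":[-0.33,-0.74,0.115],"delta_rot":[0.001,0.002,-0.027]},{"delta_pos":[-0.33,-0.74,0.115],"delta_rot":[0.001,0.002,-0.027]}])

```text
clock: 24.38
tcp_pos: [0.5328, -0.3662, 0.1003]
tool_rot: [0.066, 0.998, 0.001, -0.0]
wrist_force: [0.3, 0.3, 0.1]
width: 0.0426
```

Run:
```python
from h import *
go(.533,-.366,.045,172.6)
f=grab_frame("wrist");np.save("w12.npy",f,allow_pickle=True)
cv2.imwrite("pics/w12.png",cv2.resize(f["frame"][:,:,::-1],(768,576),interpolation=cv2.INTER_CUBIC))
```

```text
tcp [ 0.5328 -0.3662  0.1003] yaw 172.48 q6 -2.17 w 0.0426 F [0.3 0.3 0.1] t 24.3833
  dpos [-0.002  0.001  0.553]
  drot [ 0.0003 -0.0001 -0.0003]
```

View pics/w12.png

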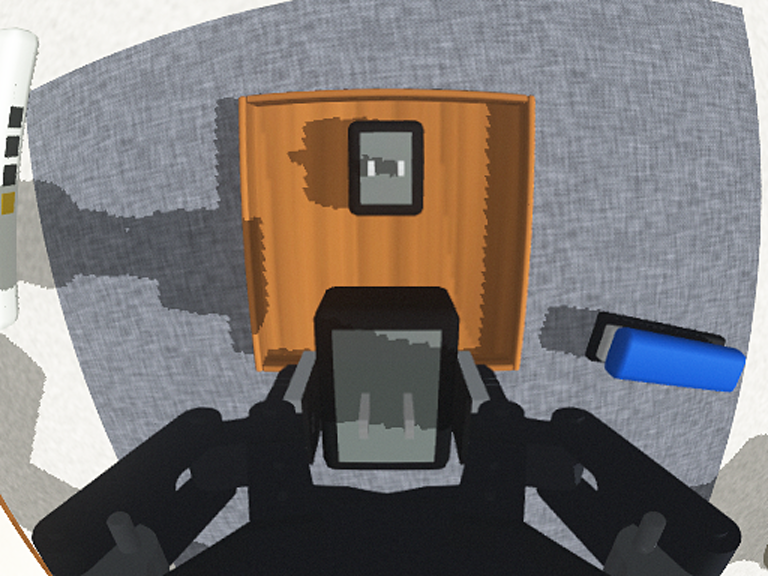

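The wrist view shows the small adapter upright in the tray at (386,167). The large one is held level behind it at (387,395) with a clear gap, and the stapler is outside at (675,355). I'll lower the large adapter.

send_rows(increments=[{"delta_pos":[0,0,0.2],"delta_rot":[0,0,0]},{"delta_pos":[0,0,0.4],"delta_rot":[0,0,0]},{"delta_pos":[0,0,0.55],"delta_rot":[0,0,0]},{"delta_pos":[0,0,0.55],"delta_rot":[0,0,0]},{"delta_pos":[0,0,0.55],"delta_rot":[0,0,0]}])

```text
clock: 24.85
tcp_pos: [0.5325, -0.3633, 0.0455]
tool_rot: [0.064, 0.998, 0.001, -0.001]
wrist_force: [0.3, -0.2, 0.4]
width: 0.043
```

Run:
```python
from h import *
go(.533,-.366,.0135,172.6)
```

```text
tcp [ 0.5325 -0.3633  0.0455] yaw 172.64 q6 -2.17 w 0.043 F [ 0.3 -0.2  0.4] t 24.85
  dpos [-0.009 -0.027  0.32 ]
  drot [ 0.0005 -0.0003  0.0001]
```

send_rows(increments=[{"delta_pos":[-0.01,-0.03,0.1],"delta_rot":[0,0,0]},{"delta_pos":[-0.01,-0.03,0.2],"delta_rot":[0,0,0]},{"delta_pos":[-0.01,-0.03,0.32],"delta_rot":[0,0,0]},{"delta_pos":[-0.01,-0.03,0.32],"delta_rot":[0,0,0]},{"delta_pos":[-0.01,-0.03,0.32],"delta_rot":[0,0,0]}])

```text
clock: 25.27
tcp_pos: [0.5327, -0.3661, 0.0127]
tool_rot: [0.064, 0.998, 0.002, -0.001]
wrist_force: [-0.8, -0.7, -0.9]
width: 0.0425
```

send_rows(hand=0.75, increments=[{"delta_pos":[0,0,0],"delta_rot":[0,0,0]},{"delta_pos":[0,0,0],"delta_rot":[0,0,0]},{"delta_pos":[0,0,0],"delta_rot":[0,0,0]},{"delta_pos":[0,0,0],"delta_rot":[0,0,0]}])

```text
clock: 25.6
tcp_pos: [0.5327, -0.3661, 0.0127]
tool_rot: [0.064, 0.998, 0.002, -0.001]
wrist_force: [0.5, -0.9, 0.2]
width: 0.0641
```

send_rows(increments=[{"delta_pos":[0,0,-0.3],"delta_rot":[0,0,0]},{"delta_pos":[0,0,-0.6],"delta_rot":[0,0,0]},{"delta_pos":[0,0,-1],"delta_rot":[0,0,0]},{"delta_pos":[0,0,-1],"delta_rot":[0,0,0]}])

```text
clock: 25.93
tcp_pos: [0.5364, -0.3695, 0.1213]
tool_rot: [0.064, 0.998, -0.002, 0.004]
wrist_force: [0.8, -0.6, 0.8]
width: 0.0639
```

Run:
```python
from h import *
go(.46,-.002,.17,150)
f=grab_frame("wrist");np.save("w13.npy",f,allow_pickle=True)
seg(f,"small",(330,80,440,235),.032,"black");seg(f,"large",(300,255,470,470),.034,"black")
```

```text
tcp [ 0.5364 -0.3695  0.1213] yaw 172.63 q6 -2.17 w 0.0639 F [ 0.8 -0.6  0.8] t 25.9333
  dpos [ 1.226  3.545 -0.509]
  drot [-0.0003  0.0013  0.0629]
small c [ 0.524  -0.4364] size [0.0446 0.0343] ang 82.9 corners [[0.5040000081062317, -0.4560000002384186], [0.5379999876022339, -0.460999995470047], [0.5440000295639038, -0.41600000858306885], [0.5099999904632568, -0.41200000047683716]]
large c [ 0.5328 -0.3669] size [0.0547 0.0424] ang 82.8 corners [[0.5080000162124634, -0.39100000262260437], [0.550000011920929, -0.3970000147819519], [0.5569999814033508, -0.34200000762939453], [0.5149999856948853, -0.3370000123977661]]
```

send_rows(hand=1, increments=[{"delta_pos":[0.1,0.3,-0.03],"delta_rot":[0,0.001,0]},{"delta_pos":[0.2,0.6,-0.07],"delta_rot":[0,0.001,0]},{"delta_pos":[0.306,0.89,-0.1],"delta_rot":[0,0.001,0]}])

```text
clock: 26.23
tcp_pos: [0.5163, -0.276, 0.1274]
tool_rot: [0.065, 0.998, -0.001, -0.001]
wrist_force: [0.3, 1.0, 0.3]
width: 0.0857
```

send_rows(increments=[{"delta_pos":[0.1,0.3,-0.03],"delta_rot":[0,0,0]},{"delta_pos":[0.2,0.6,-0.07],"delta_rot":[0,0,0]},{"delta_pos":[0.306,0.89,-0.1],"delta_rot":[0,0,0]}])

```text
clock: 26.48
tcp_pos: [0.4966, -0.1821, 0.1367]
tool_rot: [0.065, 0.998, -0.001, -0.001]
wrist_force: [-0.6, 0.1, 0.6]
width: 0.0856
```

send_rows(increments=[{"delta_pos":[0.1,0.3,-0.03],"delta_rot":[0,0,0]},{"delta_pos":[0.2,0.6,-0.07],"delta_rot":[0,0,0]},{"delta_pos":[0.306,0.89,-0.1],"delta_rot":[0,0,0]}])

```text
clock: 26.73
tcp_pos: [0.4768, -0.0882, 0.1461]
tool_rot: [0.065, 0.998, -0.0, -0.001]
wrist_force: [-0.2, 0.2, 1.2]
width: 0.0851
```

send_rows(increments=[{"delta_pos":[0.1,0.3,-0.03],"delta_rot":[0,0,0]},{"delta_pos":[0.2,0.6,-0.07],"delta_rot":[0,0,0]},{"delta_pos":[0.306,0.89,-0.1],"delta_rot":[0,0,0]},{"delta_pos":[0.306,0.89,-0.1],"delta_rot":[0,0,0]},{"delta_pos":[0.306,0.89,-0.1],"delta_rot":[0,0,0]}])

```text
clock: 27.15
tcp_pos: [0.4574, 0.0054, 0.1557]
tool_rot: [0.063, 0.998, -0.001, -0.002]
wrist_force: [-0.3, 0.2, -0.3]
width: 0.0852
```

Run:
```python
from h import *
go(.46,-.002,.07,172.6)
f=grab_frame("wrist");np.save("w14.npy",f,allow_pickle=True)
cv2.imwrite("pics/w14.png",cv2.resize(f["frame"][:,:,::-1],(768,576),interpolation=cv2.INTER_CUBIC))
```

```text
tcp [0.4574 0.0054 0.1557] yaw 172.73 q6 -1.61 w 0.0852 F [-0.3  0.2 -0.3] t 27.15
  dpos [-0.038 -0.069  0.857]
  drot [-0.0002 -0.0005  0.0004]
```

View pics/w14.png

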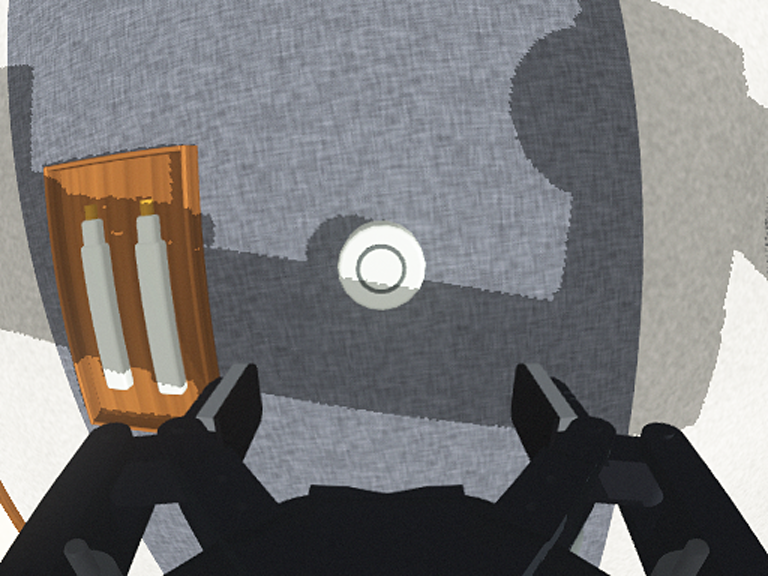

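The wrist view shows the puck with its ring centred at (381,268), free on all sides. The antennas are still flat in their tray.

Run:
```python
from h import *
f=np.load("w14.npy",allow_pickle=True).item()
c=on(f,381/1.5,268/1.5,.026,True);print(c, np.linalg.norm(on(f,338/1.5,266/1.5,.026,True)-on(f,426/1.5,266/1.5,.026,True)))
go(c[0],c[1],.07,172.6)
```

```text
[ 0.45896769 -0.00314296] 0.055215992379066846
tcp [0.4578 0.0044 0.1557] yaw 172.63 q6 -1.61 w 0.0855 F [ 0.8 -0.1 -0.5] t 27.2
  dpos [-0.023 -0.072  0.857]
  drot [-0.0002 -0.0005  0.0001]
```

send_rows(increments=[{"delta_pos":[-0.02,-0.07,0.3],"delta_rot":[0,0,0]},{"delta_pos":[-0.02,-0.07,0.6],"delta_rot":[0,0,0]},{"delta_pos":[-0.02,-0.07,0.86],"delta_rot":[0,0,0]},{"delta_pos":[-0.02,-0.07,0.86],"delta_rot":[0,0,0]},{"delta_pos":[-0.02,-0.07,0.86],"delta_rot":[0,0,0]}])

```text
clock: 27.62
tcp_pos: [0.4573, -0.0038, 0.0685]
tool_rot: [0.065, 0.998, -0.0, -0.004]
wrist_force: [0.8, 0.5, 0.2]
width: 0.085
```

Run:
```python
from h import *
go(.459,-.003,.002,172.6)
```

```text
tcp [ 0.4573 -0.0038  0.0685] yaw 172.52 q6 -1.62 w 0.085 F [0.8 0.5 0.2] t 27.6167
  dpos [-0.02   0.011  0.665]
  drot [-0.0002 -0.0011 -0.0002]
```

send_rows(increments=[{"delta_pos":[-0.02,0.01,0.25],"delta_rot":[0,-0.001,0]},{"delta_pos":[-0.02,0.01,0.5],"delta_rot":[0,-0.001,0]},{"delta_pos":[-0.02,0.01,0.665],"delta_rot":[0,-0.001,0]},{"delta_pos":[-0.02,0.01,0.665],"delta_rot":[0,-0.001,0]},{"delta_pos":[-0.02,0.01,0.665],"delta_rot":[0,-0.001,0]}])

```text
clock: 28.03
tcp_pos: [0.4597, -0.0037, 0.0029]
tool_rot: [0.066, 0.998, -0.001, -0.0]
wrist_force: [-0.1, 0.5, -0.0]
width: 0.0855
```

send_rows(hand=0, increments=[{"delta_pos":[0,0,0],"delta_rot":[0,0,0]},{"delta_pos":[0,0,0],"delta_rot":[0,0,0]},{"delta_pos":[0,0,0],"delta_rot":[0,0,0]},{"delta_pos":[0,0,0],"delta_rot":[0,0,0]},{"delta_pos":[0,0,0],"delta_rot":[0,0,0]}])

```text
clock: 28.45
tcp_pos: [0.4615, -0.0041, 0.0053]
tool_rot: [0.066, 0.998, -0.001, 0.002]
wrist_force: [-2.3, -0.9, 11.3]
width: 0.0535
```

send_rows(increments=[{"delta_pos":[0,0,-0.2],"delta_rot":[0,0,0]},{"delta_pos":[0,0,-0.5],"delta_rot":[0,0,0]},{"delta_pos":[0,0,-0.9],"delta_rot":[0,0,0]},{"delta_pos":[0,0,-0.9],"delta_rot":[0,0,0]}])

```text
clock: 28.78
tcp_pos: [0.4658, -0.0046, 0.1026]
tool_rot: [0.066, 0.998, -0.002, 0.007]
wrist_force: [1.7, -0.6, -0.3]
width: 0.0537
```

Run:
```python
from h import *
go(.54,.36,.1,172.6)
```

```text
tcp [ 0.4658 -0.0046  0.1026] yaw 172.49 q6 -1.62 w 0.0537 F [ 1.7 -0.6 -0.3] t 28.7833
  dpos [-0.259  3.712  0.02 ]
  drot [-0.0004  0.0024 -0.0003]
```

Run:
```python
from h import *
for n,b in(("scene",(545,265,640,330)),("side",(200,380,310,470))):
    f=grab_frame(n);x0,y0,x1,y1=[int(a/1.5) for a in b];h=cv2.cvtColor(f["frame"][y0:y1,x0:x1],cv2.COLOR_RGB2HSV)
    m=((h[...,1]>110)&(h[...,0]<25)).astype(np.uint8)
    c=max(cv2.findContours(m,cv2.RETR_EXTERNAL,cv2.CHAIN_APPROX_NONE)[0],key=cv2.contourArea)[:,0]+[x0,y0]
    cam=np.array(f["pose"])[:2,3]
    P=np.array([on(f,u,v,.022) for u,v in c]); mid=P.mean(0); d=(cam-mid)/np.linalg.norm(cam-mid)
    far=P[(P-mid)@d<0.02]   # rim side away from the camera, free of the outer wall
    A=np.c_[2*far,np.ones(len(far))]; s=np.linalg.lstsq(A,(far**2).sum(1),rcond=None)[0]
    print(n,mid,"circle",s[:2],np.sqrt(s[2]+s[:2]@s[:2]))
```

```text
scene [0.54007807 0.38608051] circle [0.5313648  0.39127834] 0.0663232396287636
side [0.51359008 0.40196032] circle [0.5195279  0.39708109] 0.06748604195526443
```

send_rows(increments=[{"delta_pos":[-0.01,0.3,-0.1],"delta_rot":[0,0.002,0]},{"delta_pos":[-0.016,0.6,-0.2],"delta_rot":[0,0.002,0]},{"delta_pos":[-0.016,0.86,-0.2],"delta_rot":[0,0.002,0]}])

```text
clock: 29.13
tcp_pos: [0.4768, 0.0818, 0.1186]
tool_rot: [0.066, 0.998, -0.001, -0.001]
wrist_force: [1.5, -0.2, -1.8]
width: 0.0537
```

send_rows(increments=[{"delta_pos":[-0.01,0.3,-0.1],"delta_rot":[0,0,0]},{"delta_pos":[-0.016,0.6,-0.2],"delta_rot":[0,0,0]},{"delta_pos":[-0.016,0.86,-0.2],"delta_rot":[0,0,0]}])

```text
clock: 29.38
tcp_pos: [0.4903, 0.1688, 0.1391]
tool_rot: [0.066, 0.998, -0.001, -0.0]
wrist_force: [0.4, 0.2, -1.2]
width: 0.0535
```

send_rows(increments=[{"delta_pos":[-0.01,0.3,-0.05],"delta_rot":[0,0,0]},{"delta_pos":[-0.016,0.6,-0.1],"delta_rot":[0,0,0]},{"delta_pos":[-0.016,0.86,-0.1],"delta_rot":[0,0,0]}])

```text
clock: 29.63
tcp_pos: [0.5031, 0.2557, 0.1487]
tool_rot: [0.066, 0.998, -0.001, -0.0]
wrist_force: [0.4, -0.9, -0.4]
width: 0.0538
```

send_rows(increments=[{"delta_pos":[-0.01,0.3,-0.05],"delta_rot":[0,0,0]},{"delta_pos":[-0.016,0.6,-0.1],"delta_rot":[0,0,0]},{"delta_pos":[-0.016,0.86,-0.1],"delta_rot":[0,0,0]}])

```text
clock: 29.88
tcp_pos: [0.5157, 0.3427, 0.158]
tool_rot: [0.065, 0.998, -0.001, -0.001]
wrist_force: [1.3, 0.3, -0.7]
width: 0.0538
```

send_rows(increments=[{"delta_pos":[-0.01,0.3,-0.05],"delta_rot":[0,0,0]},{"delta_pos":[-0.016,0.6,-0.1],"delta_rot":[0,0,0]},{"delta_pos":[-0.016,0.86,-0.1],"delta_rot":[0,0,0]},{"delta_pos":[-0.016,0.86,-0.1],"delta_rot":[0,0,0]},{"delta_pos":[-0.016,0.86,-0.1],"delta_rot":[0,0,0]}])

```text
clock: 30.3
tcp_pos: [0.5276, 0.4286, 0.1656]
tool_rot: [0.064, 0.998, -0.002, -0.002]
wrist_force: [0.3, 0.1, -0.2]
width: 0.0534
```

Run:
```python
from h import *
go(.526,.394,.1,172.6)
f=grab_frame("wrist");np.save("w15.npy",f,allow_pickle=True)
cv2.imwrite("pics/w15.png",cv2.resize(f["frame"][:,:,::-1],(768,576),interpolation=cv2.INTER_CUBIC))
```

```text
tcp [0.5276 0.4286 0.1656] yaw 172.64 q6 -0.88 w 0.0534 F [ 0.3  0.1 -0.2] t 30.3
  dpos [-0.031 -0.343  0.657]
  drot [-0.0006 -0.0005  0.0001]
```

View pics/w15.png

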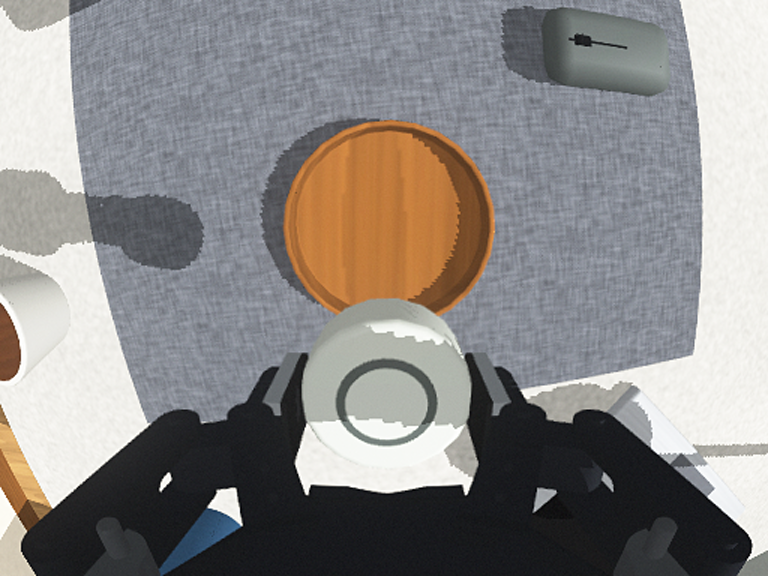

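The wrist view shows the puck level in the grip at (387,390). The dish rim runs from (285,222) to (495,222), with its top at (390,120), so its centre is near (390,222). The mouse at (605,52) is undisturbed.

Run:
```python
from h import *
f=np.load("w15.npy",allow_pickle=True).item()
o=lambda u,v:on(f,u/1.5,v/1.5,.022,True)
P=np.array([o(285,222),o(495,222),o(390,120),o(313,150),o(465,150),o(300,277),o(482,272)])
s=np.linalg.lstsq(np.c_[2*P,np.ones(len(P))],(P**2).sum(1),rcond=None)[0];print(s[:2],np.sqrt(s[2]+s[:2]@s[:2]))
go(s[0],s[1],.08,172.6)
```

```text
[0.52027774 0.39593746] 0.0689927371968252
tcp [0.5276 0.4275 0.1659] yaw 172.57 q6 -0.88 w 0.0537 F [-0.4  0.2 -0.9] t 30.35
  dpos [ 0.029 -0.319  0.86 ]
  drot [-0.0006 -0.0005 -0.0001]
```

Dish centre is (0.520, 0.396) with radius 69 mm, against 70 expected, and it agrees with the side view.

send_rows(increments=[{"delta_pos":[0.03,-0.32,0.1],"delta_rot":[0,0,0]},{"delta_pos":[0.03,-0.32,0.4],"delta_rot":[0,0,0]},{"delta_pos":[0.03,-0.32,0.86],"delta_rot":[0,0,0]},{"delta_pos":[0.03,-0.32,0.86],"delta_rot":[0,0,0]},{"delta_pos":[0.03,-0.32,0.86],"delta_rot":[0,0,0]}])

```text
clock: 30.77
tcp_pos: [0.5173, 0.3929, 0.0768]
tool_rot: [0.066, 0.998, -0.004, -0.005]
wrist_force: [0.1, -0.6, 1.0]
width: 0.0537
```

Run:
```python
from h import *
go(.520,.396,.010,172.6)
```

```text
tcp [0.5173 0.3929 0.0768] yaw 172.48 q6 -0.91 w 0.0537 F [ 0.1 -0.6  1. ] t 30.7667
  dpos [-0.029  0.04   0.667]
  drot [-0.0015 -0.0016 -0.0003]
```

send_rows(increments=[{"delta_pos":[-0.03,0.04,0.2],"delta_rot":[-0.0015,-0.0016,0]},{"delta_pos":[-0.03,0.04,0.4],"delta_rot":[-0.0015,-0.0016,0]},{"delta_pos":[-0.03,0.04,0.6],"delta_rot":[-0.0015,-0.0016,0]},{"delta_pos":[-0.03,0.04,0.66],"delta_rot":[-0.0015,-0.0016,0]},{"delta_pos":[-0.03,0.04,0.66],"delta_rot":[-0.0015,-0.0016,0]}])

```text
clock: 31.18
tcp_pos: [0.5198, 0.3955, 0.0108]
tool_rot: [0.066, 0.998, -0.0, -0.001]
wrist_force: [-0.2, -0.3, 0.3]
width: 0.0542
```

Run:
```python
from h import *
go(.520,.396,.0098,172.6)
```

```text
tcp [0.5198 0.3955 0.0108] yaw 172.47 q6 -0.91 w 0.0542 F [-0.2 -0.3  0.3] t 31.1833
  dpos [-0.001  0.005  0.01 ]
  drot [-0.0001 -0.0002 -0.0004]
```

send_rows(hand=0.82, increments=[{"delta_pos":[0,0,0.01],"delta_rot":[0,0,0]},{"delta_pos":[0,0,0.01],"delta_rot":[0,0,0]},{"delta_pos":[0,0,0.01],"delta_rot":[0,0,0]},{"delta_pos":[0,0,0.01],"delta_rot":[0,0,0]}])

```text
clock: 31.52
tcp_pos: [0.5208, 0.3961, 0.0115]
tool_rot: [0.066, 0.998, 0.0, 0.001]
wrist_force: [-0.6, 0.3, 0.0]
width: 0.0698
```

send_rows(increments=[{"delta_pos":[0,0,-0.3],"delta_rot":[0,0,0]},{"delta_pos":[0,0,-0.6],"delta_rot":[0,0,0]},{"delta_pos":[0,0,-1],"delta_rot":[0,0,0]},{"delta_pos":[0,0,-1],"delta_rot":[0,0,0]}])

```text
clock: 31.85
tcp_pos: [0.5249, 0.3986, 0.1209]
tool_rot: [0.066, 0.998, 0.004, 0.006]
wrist_force: [0.8, 1.0, 2.4]
width: 0.0701
```

send_rows(increments=[{"delta_pos":[0,0.2,-0.3],"delta_rot":[0,0,0]},{"delta_pos":[0,0.3,-0.6],"delta_rot":[0,0,0]},{"delta_pos":[0,0.3,-0.9],"delta_rot":[0,0,0]},{"delta_pos":[0,0.3,-0.9],"delta_rot":[0,0,0]},{"delta_pos":[0,0.3,-0.9],"delta_rot":[0,0,0]}])

```text
clock: 32.27
tcp_pos: [0.529, 0.4289, 0.2147]
tool_rot: [0.065, 0.998, 0.006, 0.009]
wrist_force: [-0.1, 0.1, -0.8]
width: 0.0702
```

Run:
```python
from h import *
f=grab_frame("wrist");s=grab_frame("scene");np.save("w16.npy",f,allow_pickle=True)
cv2.imwrite("pics/w16.png",cv2.resize(f["frame"][:,:,::-1],(768,576),interpolation=cv2.INTER_CUBIC))
cv2.imwrite("pics/s16.png",cv2.resize(s["frame"][140:290,20:500,::-1],(800,250),interpolation=cv2.INTER_CUBIC))
```

```text
(no output)
```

View pics/w16.png

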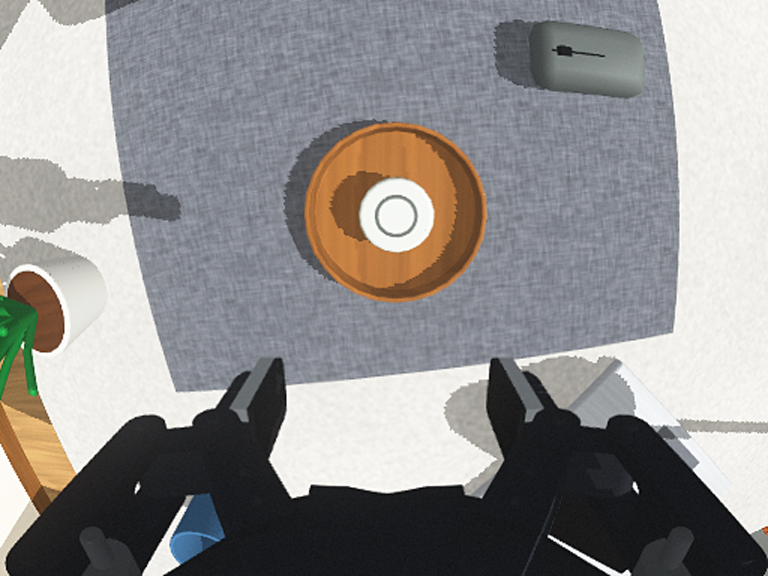

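The last wrist view shows the puck flat and centred in the dish: puck at (397,215), rim centred at (396,212). The viewer has reached its limit, so I'll check the stapler and mouse numerically and hand in.

Run:
```python
from h import *
import rig
a=cv2.imread("pics/scene0.png")[...,::-1]; b=cv2.resize(grab_frame("scene")["frame"],(768,576),interpolation=cv2.INTER_CUBIC)
def blue(i): 
    s=i[240:300,190:245].astype(int); v,u=np.where(s[...,2]-s[...,0]>60); return u.mean()+190,v.mean()+240,len(u)
print("stapler",blue(a),blue(b))
A,B=[cv2.cvtColor(np.ascontiguousarray(i[225:285,480:540]),cv2.COLOR_RGB2GRAY).astype(np.float32) for i in(a,b)]
print("mouse shift px",cv2.phaseCorrelate(A,B))
s=observe();print(s["clock"],np.abs(s["joint_vel"]).max())
print(rig.job_done())
```

```text
stapler (np.float64(216.40630797773656), np.float64(266.0816326530612), 539) (np.float64(216.4177449168207), np.float64(266.0757855822551), 541)
mouse shift px ((0.07021971834112506, -0.05930894498813899), 1.0142954503165351)
32.4167 0.012123835985969927
the job is handed in; nothing more can be done
None
```

The desk is tidied in the order you gave, and I handed the job in at about 32 s on the robot's clock, against the 125 s limit. `job_done()` reported no verdict.

- **Antennas:** both lie flat and side by side in the oblong tray, about 52 mm apart at their centrelines, parallel and clear of the walls. The last wrist view of them, taken on the way to the puck, still showed them in place.
- **Adapters:** both stand prongs up in the square tray. After release they measured 2 mm or less from where I aimed, with a gap of roughly 15–20 mm between them.
- **Puck:** it sits flat in the round dish, centred to within about 2 mm in the final wrist view.
- **Mouse and stapler:** neither moved. The before and after scene pictures agree to under 0.1 px.

**Problems on the way**
- My first grip on antenna A was too high: the opening read 19 mm and the arm was pushed up. I reopened, went lower and gripped it again.
- The scene and side cameras disagreed by about 12 mm on where the dish was. I used a closer wrist-camera fit instead, which gave a 69 mm radius against the nominal 70.
- The finger opening consistently read 1–2.5 mm under the true part widths.

**Not checked**
- I did not see a final overall picture, because the viewer's 16-picture limit had been reached.
- I did not check the adapters again after moving on to the puck.

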